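# Roll-test two pastry rollers on the marble slab

### The job

One of the two hand rollers hanging in the stand has a barrel bored off-centre. Test both by feel: press each with moderate force (never more than 30 N) on the marble slab and roll it one full turn in a single unbroken stroke, barrel always down on the stone, to tell which one makes the hand rise and fall. Hang the one that runs true back in the stand, lay the faulty one down in the empty steel pan, let go of both, and leave the jar and the cutter on the slab where they are.

Things in the scene. Friction and masses are not known exactly. Their poses are not given: they have to be found in the camera images.
- roller_1_grip (a point): centre of the round wooden grip bar, 26 mm thick, 132 mm long between two flat steel arms, of the first of two one-hand rollers that look alike. x runs along the bar; z points up, away from the barrel below. Steel studs 12 mm thick carry on the line of the bar to 96 mm from this point on both sides; the roller hangs by them. Grip mid-bar, closing across it, with 40 N or more.
- roller_1_axle (a point): middle of the axle of the first roller, 75 mm straight below its grip bar and parallel to it. On it spins a wooden barrel 40 mm thick, 124 mm long; its underside is 95 mm below the bar's centre (97 to 93 mm on the faulty roller). Roller weight 3 to 4.5 N. At the start one roller hangs in each bay of the stand, either way round; which is faulty is not told and must be felt.
- roller_2_grip (a point): centre of the round wooden grip bar, 26 mm thick, 132 mm long between two flat steel arms, of the second of two one-hand rollers that look alike. x runs along the bar; z points up, away from the barrel below. Steel studs 12 mm thick carry on the line of the bar to 96 mm from this point on both sides; the roller hangs by them. Grip mid-bar, closing across it, with 40 N or more.
- roller_2_axle (a point): middle of the axle of the second roller, 75 mm straight below its grip bar and parallel to it. On it spins a wooden barrel 40 mm thick, 124 mm long; its underside is 95 mm below the bar's centre (97 to 93 mm on the faulty roller). Roller weight 3 to 4.5 N. At the start one roller hangs in each bay of the stand, either way round; which is faulty is not told and must be felt.
- roller_1_barrel (a joint): turning angle of the first roller's barrel in its stirrup, rad; free both ways, no stops; slight bearing friction holds it in the air; starts between -0.4 and 0.4. A full turn is 6.28 rad, 126 mm of rolling. While it rolls, a true roller's bar keeps one height (within 0.5 mm) above the slab; the faulty one's starts near its highest, falls 4 mm and rises again, once a turn.
- roller_2_barrel (a joint): the same angle for the second roller. Slab and barrels are hard: a millimetre or so of wrong height loses contact or presses too hard. A pressure of 10 to 15 N keeps a barrel rolling without slipping.
- slab_top (a point): centre of the flat top of the marble pastry slab, 450 mm (along its x) by 300 mm (along its y), 20 mm thick, fixed; z up. The jar and the cutter stand near its two x ends; the middle 240 mm of its length is clear. Roll along its y, with the bar along its x.
- rack_bay0 (a point): the middle of the grip bar when a roller hangs in the first bay of the low steel stand, 112 mm above the table; x along the hung bar, z up. A bay is two posts with 90 degree V rests (50 mm open, 24 mm deep), 81 to 87 mm either side of this point along x, where the studs settle by themselves. Lift the roller 30 mm or more to leave; keep its barrel over 140 mm high when passing the other.
- rack_bay1 (a point): the same for the second bay, 114 mm along y from the first.
- pan_in (a point): centre of the inner floor (3 mm above the table) of the empty shallow steel pan, for rejects: inside 319 mm along its x by 244 mm along its y, walls 60 mm high; fixed. A roller lies here when barrel and bar are both down on the floor (bar centre 13 mm above it). Set upright on its barrel and let go it may stand for a moment; a push of 30 mm or so at the bar, along y, makes it keel over and lie.
- jar_slab_mid (a point): middle of a closed glass jar, 64 mm wide, 85 mm tall, standing on the far end of the slab; leave alone.
- cutter_mid (a point): middle of a steel ring-shaped pastry cutter, 68 mm wide, 36 mm tall, on the near end of the slab; leave alone.
Things that resemble listed ones, but are neither listed nor needed, are in the scene too. What is shaped like the part that bears roller_1_grip but turquoise is not meant.

How it is judged:
By the outcome, as a careful person would: the job done as asked, in the order asked, and still so for the second after the job is handed in, with the robot touching nothing.
It also fails if it takes over 72 s, if anything falls off the work surface, if the arm or the gripper's body presses on something with over 40 N, if the wrist force passes 120 N, or if a joint passes its speed limit or range.

### The arm

A 6-joint arm with a two-finger parallel gripper is mounted at the origin on the work surface. World frame = base frame: x ahead of the robot, y to its left, z up, the work surface at z = 0. Lengths are in m, angles in rad, forces in N, time in s.
With the tool pointing down it reaches from about 0.35 to 0.775 m from the base axis. Payload 7.3 kg.
Tool frame: the origin (TCP) lies on the front face of the gripper's body, between the roots of the fingers; the fingertips stand 66 mm ahead of it and the grasp point (between the pads) lies 47 mm ahead of it; x points along the fingers, y is the direction in which the jaws open and shut, and the axes are right-handed (so a half turn about x gives the same grasp; the last joint's range is limited). The gripper opens to 92 mm and grips with 3 to 60 N. Pads are 19 mm wide; open, the fingers measure 130 mm over their backs; the gripper's body (75 mm by 190 mm) begins 47 mm behind the grasp point.
Start: joints at [-1.432, 0.342, 1.524, -0, 1.275, -0.146], TCP at [0.148, -0.504, 0.292] pointing down, gripper open.
Joint ranges: [-2.53, 2.53], [-0.77, 2.02], [0.04, 2.7], [-1, 4.14], [0.28, 2.66], [-3.11, 3.11]. Speed limits (rad/s): [2.57, 2.57, 3.14, 3.14, 3.14, 3.14].

### API

Orientations are given as a unit quaternion [x, y, z, w].
In Python, from bench import sense, camera, hand_in gives the robot as it stands.
- The arm moves only by the tool servo_tool, never from a script. Its argument "targets" is a list that holds one entry, the list of rows, each a list of 5 numbers: the gripper's target within -1 to 1 (fully open at 1, half-way at 0, shut at -1), then the shift along the tool's x, y, z in m, then the turn about the tool's x in degrees. In form: [[[jaw, x, y, z, twist], ...]]. A call has 1 to 5 rows; each row shifts and turns the commanded pose from where the row before left it, along the tool's axes as they then stand; what a row does not reach is not made up. A row lasts 1/12 s, in which the tool goes at most 41.7 mm and 7.16 degrees, less where a joint would pass 70% of its speed; a pose out of reach is approached as far as the arm can. A call with a gripper value outside its range is refused whole. The fingers move at their own pace and stop on an object; the grip force is fixed at half the most. Time passes only in rows, so rows that do not move let the fingers close. It gives the time, the measured TCP pose, the force and the opening at its end, in the units of the state.
- sense(): the state, without advancing time (a new reading comes with each control period).
- camera(name): name is "side" or "top" or "wrist"; returns a dict with "img" (384x512x3 uint8, red, green, blue), "range_z" (384x512 float32, m along the optical axis (not along the pixel's ray), 0 where there is no reading), "fx", "fy", "cx", "cy" (pixels), "world_from_camera" (4x4, takes a point from camera to world coordinates). Camera axes: x right, y down, z forward; pixel columns grow to the right and rows downward; lengths in m; the calibration is good to about 2 mm. A picture is of the moment at which its call begins.
- hand_in(): hands the job in, once; it reports no verdict.
The state is a dict: "time_s": time; "q": joint angles; "joint_vel": joint speeds; "joint_efforts": joint torques, N m; "position": TCP position; "eef_rot": TCP orientation; "wrist_force": force on the tool from outside, world axes, zero at the start; "torque": the same for the moment, N m; "finger_gap": finger opening in m.
Only numpy, scipy, OpenCV 4.12 (cv2) and the standard library are available. Lean on these libraries where they do the work, as an engineer would, in place of code of your own. Each camera call takes 0.05 s, during which the arm holds its last target.

## Working session

There is one attempt and no reset: what is moved stays moved. The work goes in short steps, Python scripts to look and compute and a tool call to move; the robot and the scene stay as the last step left them, time stands still between calls to the robot, and variables do not carry over. Pictures are saved under pics/ and viewed, and the job is handed in when it is done.

Besides the shell and the picture viewer there is one more tool, called after "Call:" as name(argument=value, ...) on one line, values as JSON. servo_tool: Moves the arm, as the interface text tells. Its arguments: {"type":"object","properties":{"targets":{"type":"array"}},"required":["targets"]}

```bash
mkdir -p pics; ls; cat > h.py <<'E'
import numpy as np,cv2
from bench import sense,camera,hand_in
def snap(n,tag):
    c=camera(n); cv2.imwrite(f'pics/{tag}.png',c['img'][:,:,::-1]); np.savez(f'pics/{tag}.npz',**c); return c
def load(tag): return dict(np.load(f'pics/{tag}.npz'))
def pt(c,u,v):
    z=c['range_z'][int(v),int(u)]; p=np.array([(u-c['cx'])/c['fx']*z,(v-c['cy'])/c['fy']*z,z,1]); return (c['world_from_camera']@p)[:3]
def ray(c,u,v,h):
    d=np.array([(u-c['cx'])/c['fx'],(v-c['cy'])/c['fy'],1]); T=c['world_from_camera']; d=T[:3,:3]@d; o=T[:3,3]; return o+d*(h-o[2])/d[2]
def cloud(c):
    v,u=np.mgrid[0:384,0:512]; z=c['range_z']; P=np.stack([(u-c['cx'])/c['fx']*z,(v-c['cy'])/c['fy']*z,z,np.ones_like(z)],-1); return (P@c['world_from_camera'].T)[...,:3]
E
python3 - <<'E'
from h import *
for n in ['side','top','wrist']:
    c=snap(n,n+'0'); print(n,c['world_from_camera'].round(3).tolist(),c['fx'])
s=sense(); print({k:np.round(v,3).tolist() for k,v in s.items()})
E
```

```text
pics
side [[-0.842, -0.401, 0.361, 0.161], [-0.54, 0.617, -0.573, 0.591], [0.007, -0.677, -0.736, 0.86], [0.0, 0.0, 0.0, 1.0]] 406.5694952708141
top [[0.009, -0.998, 0.056, 0.445], [-1.0, -0.008, 0.028, -0.011], [-0.028, -0.056, -0.998, 1.02], [0.0, 0.0, 0.0, 1.0]] 365.80711469777265
wrist [[0.283, -0.916, -0.286, 0.225], [-0.959, -0.271, -0.081, -0.48], [-0.003, 0.297, -0.955, 0.385], [0.0, 0.0, 0.0, 1.0]] 300.2882688074112
{'time_s': 0.15, 'q': [-1.432, 0.343, 1.525, -0.0, 1.275, -0.146], 'joint_vel': [-0.001, -0.002, -0.004, 0.0, 0.003, 0.003], 'joint_efforts': [0.001, -43.147, -24.435, 0.072, 0.054, -0.0], 'position': [0.147, -0.504, 0.292], 'eef_rot': [0.7, 0.101, -0.7, 0.1], 'wrist_force': [0.323, 0.844, 0.114], 'torque': [-0.027, 0.001, 0.013], 'finger_gap': 0.092}
```

View pics/top0.png

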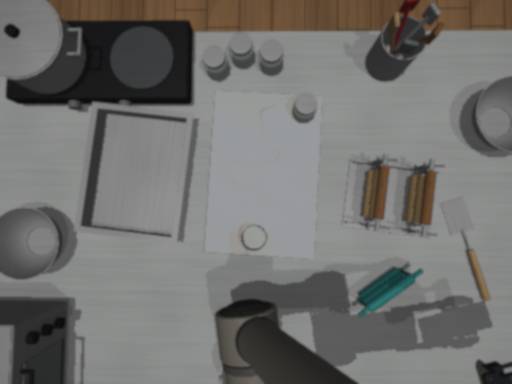

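View pics/side0.png

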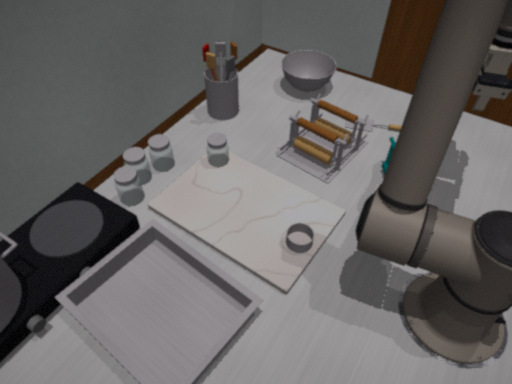

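View pics/wrist0.png

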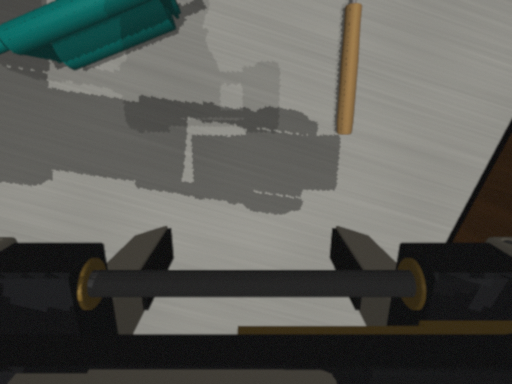

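The top view shows the stand with two wooden rollers at about (375,193) and (421,198), the turquoise decoy lying at (388,288), the slab at (263,175) with jar (305,107) and cutter (254,237), and the pan at (140,172). The two wooden rollers in the stand fit the description. The turquoise one is excluded. Next I'll measure them and view an enlarged crop.

```bash
python3 - <<'E'
from h import *
c=load('top0'); P=cloud(c)
im=c['img']; crop=cv2.resize(im[140:320,330:500],None,fx=4,fy=4,interpolation=cv2.INTER_CUBIC)[:600]; cv2.imwrite('pics/crop0.png',crop[:,:,::-1])
hsv=cv2.cvtColor(im,cv2.COLOR_RGB2HSV)
m=(hsv[...,1]>90)&(hsv[...,0]<25)
print('table z',P[300:330,180:200,2].mean(), )
reg=np.zeros_like(m); reg[150:240,340:450]=1
top=m&reg&(P[...,2]>0.10)
n,l,st,ce=cv2.connectedComponentsWithStats(top.astype(np.uint8))
for i in range(1,n):
    if st[i,4]<30: continue
    q=P[l==i]; pc=q[:,:2]-q[:,:2].mean(0); w,v=np.linalg.eigh(pc.T@pc); d=v[:,1]; t=pc@d
    r=cv2.minAreaRect(np.argwhere(l==i)[:,::-1].astype(np.float32))
    print(st[i],ce[i],'mean',q.mean(0).round(4),'zmax',np.percentile(q[:,2],95).round(4),'ang',np.degrees(np.arctan2(d[1],d[0])).round(2),'len',np.ptp(t).round(4),'mid',(q[:,:2].mean(0)+d*(t.max()+t.min())/2).round(4), 'w',np.ptp(pc@v[:,0]).round(4), 'ray',ray(c,*r[0],.120).round(4))
def box(mask,name,h):
    n,l,st,ce=cv2.connectedComponentsWithStats(mask.astype(np.uint8)); i=1+np.argmax(st[1:,4])
    cn=max(cv2.findContours((l==i).astype(np.uint8),cv2.RETR_EXTERNAL,cv2.CHAIN_APPROX_NONE)[0],key=len)
    r=cv2.minAreaRect(cn); b=cv2.boxPoints(r); W=np.array([ray(c,*p,h) for p in b]); 
    print(name,b.round(1).tolist(),'c',W.mean(0).round(4),[np.linalg.norm(W[k]-W[k-1]).round(4) for k in range(4)],[np.degrees(np.arctan2(*(W[k]-W[k-1])[1::-1])).round(2) for k in range(4)])
z=P[...,2]
reg=np.zeros_like(m); reg[80:270,195:330]=1
box(reg&(z>.012)&(z<.028),'slab',.02)
for nm,(a,b,c0,d0) in {'jar':(85,130,288,325),'cut':(220,255,238,272)}.items():
    mm=np.zeros_like(m); mm[a:b,c0:d0]=1; mm&=z>(.05 if nm=='jar' else .03); q=P[mm]; print(nm,((q.min(0)+q.max(0))/2).round(4),np.ptp(q,axis=0).round(4),q.max(0))
mm=np.zeros_like(m); mm[95:245,70:205]=1
box(mm&(z>.05),'panrim',.063); 
mm2=np.zeros_like(m);mm2[95:245,70:205]=1
box(mm2&(z<.012)&(z>-.01)&(cv2.erode((cv2.distanceTransform((~(z>.05)).astype(np.uint8),cv2.DIST_L2,5)>3).astype(np.uint8),None)>0),'panfloor?',.003)
print('slab z',z[150:200,240:280].mean(),'pan floor z',z[150:190,120:160].mean())
# posts
mm=np.zeros_like(m); mm[145:245,335:455]=1; mm&=(z>.09)&(~m); q=P[mm]; 
n,l,st,ce=cv2.connectedComponentsWithStats(mm.astype(np.uint8))
for i in range(1,n): print('grey',st[i].tolist(),ce[i].round(1),P[l==i].mean(0).round(4))
E
```

```text
table z 0.0022717832930209325
[373 166  16  53 490] [380.4755102  192.07346939] mean [ 0.4945 -0.2884  0.1254] zmax 0.1265 ang 167.67 len 0.1721 mid [ 0.4735 -0.2838] w 0.2767 ray [ 0.4954 -0.2901  0.12  ]
[420 172  15  52 518] [427.22393822 197.57142857] mean [ 0.482  -0.4006  0.1247] zmax 0.1265 ang 163.09 len 0.2136 mid [ 0.4419 -0.3884] w 0.3831 ray [ 0.4829 -0.4027  0.12  ]
slab [[204.10000610351562, 252.60000610351562], [212.6999969482422, 89.30000305175781], [322.70001220703125, 95.0999984741211], [314.1000061035156, 258.3999938964844]] c [ 0.5507 -0.0024  0.02  ] [np.float64(0.2987), np.float64(0.453), np.float64(0.3061), np.float64(0.4488)] [np.float64(87.73), np.float64(-2.06), np.float64(-93.06), np.float64(177.0)]
jar [ 0.5971 -0.0767  0.5353] [0.3042 0.1309 0.9702] [ 0.74920912 -0.01128072  1.0203702 ]
cut [0.3944 0.0214 0.5254] [0.1011 0.0659 0.99  ] [0.44497335 0.05435802 1.0203702 ]
panrim [[70.0, 95.0], [193.0, 95.0], [193.0, 243.0], [70.0, 243.0]] c [0.5564 0.3479 0.063 ] [np.float64(0.3972), np.float64(0.3339), np.float64(0.3933), np.float64(0.3262)] [np.float64(2.
[... 1849 characters left out ...]
1.0204]
grey [451, 225, 1, 1, 1] [451. 225.] [ 0.445  -0.0113  1.0204]
grey [336, 226, 1, 1, 1] [336. 226.] [ 0.445  -0.0113  1.0204]
grey [393, 227, 1, 1, 1] [393. 227.] [ 0.445  -0.0113  1.0204]
grey [448, 228, 1, 1, 1] [448. 228.] [ 0.445  -0.0113  1.0204]
grey [348, 230, 1, 1, 1] [348. 230.] [ 0.445  -0.0113  1.0204]
grey [363, 230, 1, 1, 1] [363. 230.] [ 0.445  -0.0113  1.0204]
grey [369, 231, 1, 1, 1] [369. 231.] [ 0.445  -0.0113  1.0204]
grey [349, 233, 1, 1, 1] [349. 233.] [ 0.445  -0.0113  1.0204]
grey [362, 232, 1, 1, 1] [362. 232.] [ 0.445  -0.0113  1.0204]
grey [406, 233, 1, 1, 1] [406. 233.] [ 0.445  -0.0113  1.0204]
grey [411, 236, 1, 1, 1] [411. 236.] [ 0.445  -0.0113  1.0204]
```

View pics/crop0.png

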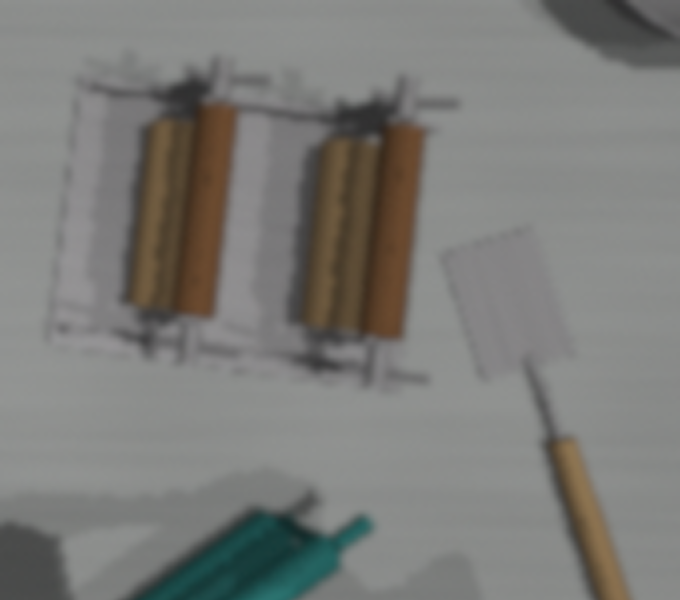

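The crop shows the two wooden grip bars (reddish) at crop (205,210) and (395,230), each above its barrel. The turquoise one is lying outside the stand. I'll refine the measurement with invalid ranges dropped, and cross-check in the side view.

```bash
python3 - <<'E'
from h import *
from scipy.spatial.transform import Rotation as R
c=load('top0'); P=cloud(c); z=P[...,2].copy(); z[c['range_z']==0]=-1
hsv=cv2.cvtColor(c['img'],cv2.COLOR_RGB2HSV)
m=(hsv[...,1]>90)&(hsv[...,0]<25)&(z>.1)&(z<.16); reg=np.zeros_like(m); reg[150:240,340:450]=1
n,l,st,ce=cv2.connectedComponentsWithStats((m&reg).astype(np.uint8)); C=[]
for i in range(1,n):
    if st[i,4]<100: continue
    cn=cv2.findContours((l==i).astype(np.uint8),cv2.RETR_EXTERNAL,cv2.CHAIN_APPROX_NONE)[0][0]
    b=cv2.boxPoints(cv2.minAreaRect(cn)); W=np.array([ray(c,*p,.112) for p in b]); e=[W[k]-W[k-1] for k in range(4)]; L=max(e,key=lambda v:abs(v[0]))
    C.append(W.mean(0)); print('bar',W.mean(0).round(4),'len',np.linalg.norm(L),'ang',np.degrees(np.arctan2(L[1],L[0])).round(1),'z95',np.percentile(z[l==i],95))
d=C[0]-C[1]; print('pitch',d,np.linalg.norm(d),np.degrees(np.arctan2(-d[0],d[1])))
def box(mask,name,h):
    n,l,st,ce=cv2.connectedComponentsWithStats(mask.astype(np.uint8)); i=1+np.argmax(st[1:,4])
    cn=max(cv2.findContours((l==i).astype(np.uint8),cv2.RETR_EXTERNAL,cv2.CHAIN_APPROX_NONE)[0],key=len)
    b=cv2.boxPoints(cv2.minAreaRect(cn)); W=np.array([ray(c,*p,h) for p in b]); e=[W[k]-W[k-1] for k in range(4)];
    print(name,W.mean(0).round(4),[np.linalg.norm(v).round(3) for v in e],[np.degrees(np.arctan2(v[1],v[0])).round(1) for v in e])
mm=np.zeros_like(m); mm[95:250,75:205]=1; box(mm&(z>.05)&(z<.075),'rim',.063)
for nm,(a,b,u0,u1),h in [('jar',(85,130,285,325),(.05,.13)),('cut',(220,255,238,272),(.04,.08))]:
    mm=np.zeros_like(m); mm[a:b,u0:u1]=1; q=P[mm&(z>h[0])&(z<h[1])]; print(nm,((q.min(0)+q.max(0))/2).round(4),np.ptp(q,axis=0).round(3),q[:,2].max().round(3))
# side
s=load('side0'); Ps=cloud(s); h2=cv2.cvtColor(s['img'],cv2.COLOR_RGB2HSV); zs=Ps[...,2]
m2=(h2[...,1]>90)&(h2[...,0]<25)&(zs>.105)&(zs<.14)&(Ps[...,1]<-.2)&(Ps[...,1]>-.5)&(s['range_z']>0)
n,l,st,ce=cv2.connectedComponentsWithStats(m2.astype(np.uint8))
for i in range(1,n):
    if st[i,4]<60: continue
    q=Ps[l==i]; r=cv2.minAreaRect(np.argwhere(l==i)[:,::-1].astype(np.float32)); print('side bar',st[i],q.mean(0).round(4),q.min(0).round(3),q.max(0).round(3))
S=sense(); Rm=R.from_quat(S['eef_rot']).as_matrix(); print(Rm.round(3),S['position'])
E
```

```text
bar [ 0.4961 -0.2926  0.112 ] len 0.12892240058003235 ang -7.2 z95 0.12642378814199862
bar [ 0.4835 -0.4062  0.112 ] len 0.12758475873387112 ang -7.2 z95 0.12640766541257067
pitch [0.01259259 0.11354815 0.        ] 0.11424428460714248 -6.328292343512065
rim [0.5565 0.3412 0.063 ] [np.float64(0.397), np.float64(0.32), np.float64(0.393), np.float64(0.313)] [np.float64(2.1), np.float64(-90.0), np.float64(-178.9), np.float64(90.7)]
jar [ 0.7192 -0.1108  0.0795] [0.06  0.063 0.059] 0.109
cut [0.3765 0.0214 0.0503] [0.065 0.066 0.02 ] 0.06
side bar [318 100  39  22 287] [ 0.4839 -0.3974  0.12  ] [ 0.421 -0.415  0.106] [ 0.551 -0.384  0.128]
side bar [297 118  42  24 345] [ 0.4937 -0.2848  0.1201] [ 0.431 -0.304  0.107] [ 0.562 -0.27   0.129]
[[-0.     0.281 -0.96 ]
 [ 0.001 -0.96  -0.281]
 [-1.    -0.001 -0.   ]] [ 0.14748217 -0.50363469  0.29171465]
```

Call:
servo_tool(targets=[[[1, 0, 0, 0, 5.6], [1, 0, 0, 0, 5.6], [1, 0, 0, 0, 5.7], [1, 0, 0, 0, 5.7]]])

```text
time_s: 0.48
position: [0.1475, -0.5037, 0.2919]
eef_rot: [-0.706, 0.04, 0.706, 0.041]
wrist_force: [-0.4, -0.7, -0.3]
finger_gap: 0.0915
```

```bash
cat >> h.py <<'E'
from scipy.spatial.transform import Rotation as R
def goto(t):
    S=sense(); Rm=R.from_quat(S['eef_rot']).as_matrix(); d=Rm.T@(np.array(t)-S['position']); yaw=np.degrees(np.arctan2(Rm[1,1],Rm[0,1]))
    print('t',round(S['time_s'],2),'pos',S['position'].round(4),'yaw_y',yaw.round(2),'F',S['wrist_force'].round(2),'M',S['torque'].round(3),'gap',round(float(S['finger_gap']),4)); print('tool d',d.round(4),'tilt',Rm[:,0].round(4))
E
python3 -c "
from h import *
goto([.4955,-.2915,.25])"
```

```text
t 0.48 pos [ 0.1475 -0.5037  0.2919] yaw_y -96.56 F [-0.37 -0.67 -0.29] M [0.038 0.037 0.062] gap 0.0915
tool d [ 0.042  -0.2506 -0.3215] tilt [-1.e-04  7.e-04 -1.e+00]
```

Call:
servo_tool(targets=[[[1, 0, -0.025, -0.032, 0], [1, 0, -0.025, -0.032, 0], [1, 0, -0.025, -0.032, 0], [1, 0, -0.025, -0.032, 0], [1, 0, -0.025, -0.032, 0]]])

```text
time_s: 0.9
position: [0.3215, -0.3958, 0.2921]
eef_rot: [-0.706, 0.039, 0.706, 0.039]
wrist_force: [0.2, -0.5, 0.6]
finger_gap: 0.0917
```

Call:
servo_tool(targets=[[[1, 0, -0.025, -0.032, 0], [1, 0, -0.025, -0.032, 0], [1, 0, -0.025, -0.032, 0], [1, 0.01, -0.025, -0.032, 0], [1, 0.03, -0.025, -0.032, 0]]])

```text
time_s: 1.32
position: [0.49, -0.2931, 0.26]
eef_rot: [0.708, -0.04, -0.704, -0.037]
wrist_force: [0.0, -0.5, -0.4]
finger_gap: 0.092
```

Call:
servo_tool(targets=[[[1, 0, 0, 0, 0]]])

```text
time_s: 1.4
position: [0.4897, -0.2895, 0.253]
eef_rot: [-0.705, 0.035, 0.707, 0.039]
wrist_force: [-1.8, 1.6, -0.9]
finger_gap: 0.0919
```

```bash
python3 -c "
from h import *
goto([.4955,-.2915,.159]); snap('wrist','w1')"
```

```text
t 1.4 pos [ 0.4897 -0.2895  0.253 ] yaw_y -95.99 F [-1.8   1.62 -0.85] M [0.12  0.165 0.048] gap 0.0919
tool d [ 0.094   0.0018 -0.0064] tilt [-0.0036  0.0054 -1.    ]
```

View pics/w1.png

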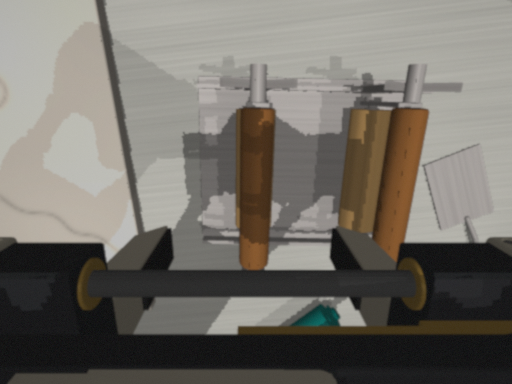

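The wrist view shows bar A from (257,107) to (254,270), between the fingers. The second roller is at the right, around (400,170).

```bash
python3 -c "
from h import *
c=load('w1')
for u,v in [(257,107),(254,270),(255.5,180)]: print(ray(c,u,v,.118).round(4), pt(c,u,v).round(4))
a,b=ray(c,257,107,.112),ray(c,254,270,.112);print((a+b)/2,a-b,np.linalg.norm(a-b),np.degrees(np.arctan2((a-b)[1],(a-b)[0])))
goto([.4955,-.2915,.159])"
```

```text
[ 0.5623 -0.2996  0.118 ] [ 0.5621 -0.2996  0.1113]
[ 0.427  -0.2838  0.118 ] [ 0.5202 -0.2927  0.2665]
[ 0.5074 -0.293   0.118 ] [ 0.5093 -0.2932  0.125 ]
[ 0.49266981 -0.29151306  0.112     ] [ 0.13888254 -0.01621818  0.        ] 0.13982627915393042 -6.660617228022589
t 1.45 pos [ 0.488  -0.2914  0.2545] yaw_y -96.02 F [-0.85 -1.5   0.01] M [0.007 0.035 0.045] gap 0.092
tool d [ 0.0955 -0.0004 -0.0079] tilt [-0.0041  0.0037 -1.    ]
```

Call:
servo_tool(targets=[[[1, 0.02, 0, -0.008, 0.3], [1, 0.025, 0, 0, 0], [1, 0.025, 0, 0, 0], [1, 0.025, 0, 0, 0], [1, 0, 0, 0, 0]]])

```text
time_s: 1.87
position: [0.492, -0.2945, 0.1584]
eef_rot: [-0.703, 0.039, 0.708, 0.043]
wrist_force: [-1.1, 0.8, -0.3]
finger_gap: 0.0917
```

Call:
servo_tool(targets=[[[-1, 0, 0, 0, 0], [-1, 0, 0, 0, 0], [-1, 0, 0, 0, 0], [-1, 0, 0, 0, 0], [-1, 0, 0, 0, 0]]])

```text
time_s: 2.28
position: [0.4951, -0.2954, 0.1638]
eef_rot: [0.707, -0.041, -0.705, -0.04]
wrist_force: [0.9, -0.4, -0.0]
finger_gap: 0.0634
```

Call:
servo_tool(targets=[[[-1, 0, 0, 0, 0], [-1, 0, 0, 0, 0], [-1, 0, 0, 0, 0], [-1, 0, 0, 0, 0], [-1, 0, 0, 0, 0]]])

```text
time_s: 2.7
position: [0.4948, -0.2947, 0.1624]
eef_rot: [-0.706, 0.04, 0.706, 0.041]
wrist_force: [2.0, 12.2, 2.4]
finger_gap: 0.0297
```

```bash
python3 -c "
from h import *
goto([.4955,-.2915,.159]); snap('wrist','w2')"
```

```text
t 2.7 pos [ 0.4948 -0.2947  0.1624] yaw_y -96.59 F [ 2.   12.21  2.35] M [ 2.33  -0.427 -0.035] gap 0.0297
tool d [ 0.0034 -0.0033 -0.0004] tilt [-1.e-04  8.e-04 -1.e+00]
```

Call:
servo_tool(targets=[[[-1, 0, -0.002, 0, 0], [-1, 0, -0.001, 0, 0], [-1, 0, 0, 0, 0], [-1, 0, 0, 0, 0], [-1, 0, 0, 0, 0]]])

```text
time_s: 3.17
position: [0.495, -0.2923, 0.1624]
eef_rot: [-0.706, 0.041, 0.706, 0.041]
wrist_force: [-0.8, -1.5, -1.5]
finger_gap: 0.0252
```

```bash
python3 -c "
from h import *
goto([.4955,-.2915,.159])"
```

```text
t 3.17 pos [ 0.495  -0.2923  0.1624] yaw_y -96.59 F [-0.85 -1.47 -1.45] M [-0.219  0.032 -0.078] gap 0.0252
tool d [ 0.0034 -0.0009 -0.0004] tilt [-1.e-04 -2.e-04 -1.e+00]
```

Call:
servo_tool(targets=[[[-1, -0.015, 0, 0, 0], [-1, -0.02, 0, 0, 0], [-1, -0.025, 0, 0, 0], [-1, -0.02, 0, 0, 0], [-1, -0.015, 0, 0, 0]]])

```text
time_s: 3.58
position: [0.4951, -0.292, 0.2588]
eef_rot: [0.706, -0.041, -0.706, -0.041]
wrist_force: [1.0, 0.4, -3.5]
finger_gap: 0.0254
```

Call:
servo_tool(targets=[[[-1, -0.015, 0, 0, 0], [-1, 0, -0.01, 0, 0], [-1, 0, -0.02, 0, -1.9], [-1, 0, -0.02, 0, -1.9], [-1, 0, 0, 0, 0]]])

```text
time_s: 4.0
position: [0.4998, -0.2381, 0.2709]
eef_rot: [-0.706, 0.014, 0.708, 0.017]
wrist_force: [0.5, 0.0, -4.3]
finger_gap: 0.0249
```

```bash
python3 -c "
from h import *
goto([.547,-.075,.190])
snap('side','s2')"
```

```text
t 4.0 pos [ 0.4998 -0.2381  0.2709] yaw_y -92.56 F [ 0.48  0.04 -4.33] M [0.048 0.043 0.029] gap 0.0249
tool d [ 0.0815 -0.1647 -0.0401] tilt [-0.0027  0.0042 -1.    ]
```

View pics/s2.png

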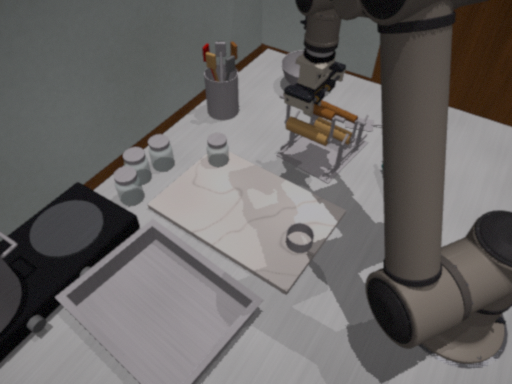

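The side view shows the roller held upright in the gripper at about (320,120), clear of the stand. The other roller is still hung. Next I'll move it over the slab.

Call:
servo_tool(targets=[[[-1, 0, -0.027, -0.007, 0], [-1, 0, -0.03, -0.007, 0], [-1, 0, -0.03, -0.007, 0], [-1, 0, -0.03, -0.007, 0], [-1, 0.01, -0.03, -0.007, 0]]])

```text
time_s: 4.47
position: [0.543, -0.0962, 0.2631]
eef_rot: [0.708, -0.018, -0.706, -0.017]
wrist_force: [1.8, -0.7, -4.1]
finger_gap: 0.0253
```

Call:
servo_tool(targets=[[[-1, 0.02, -0.017, -0.005, 0], [-1, 0.02, 0, 0, 0], [-1, 0.02, 0, 0, 0], [-1, 0.01, 0, 0, 0], [-1, 0, 0, 0, 0]]])

```text
time_s: 4.88
position: [0.5466, -0.0801, 0.1894]
eef_rot: [-0.705, 0.017, 0.709, 0.018]
wrist_force: [-0.4, 0.0, -4.3]
finger_gap: 0.0255
```

```bash
python3 -c "
from h import *
goto([.547,-.075,.166])"
```

```text
t 4.88 pos [ 0.5466 -0.0801  0.1894] yaw_y -92.8 F [-0.37  0.   -4.32] M [-0.     0.135  0.021] gap 0.0255
tool d [ 0.0234 -0.0051 -0.0003] tilt [-0.0061  0.0016 -1.    ]
```

Call:
servo_tool(targets=[[[-1, 0.009, 0, 0, 0], [-1, 0.005, 0, 0, 0], [-1, 0.002, 0, 0, 0], [-1, 0, 0, 0, 0], [-1, 0, 0, 0, 0]]])

```text
time_s: 5.3
position: [0.5483, -0.0807, 0.177]
eef_rot: [0.707, -0.017, -0.707, -0.017]
wrist_force: [0.1, -0.1, -3.6]
finger_gap: 0.0249
```

```bash
python3 -c "
from h import *
goto([.547,-.075,.166])"
```

```text
t 5.3 pos [ 0.5483 -0.0807  0.177 ] yaw_y -92.8 F [ 0.08 -0.05 -3.56] M [ 0.015  0.053 -0.004] gap 0.0249
tool d [ 0.011  -0.0056  0.0016] tilt [ 8.e-04 -3.e-04 -1.e+00]
```

Call:
servo_tool(targets=[[[-1, 0.003, 0, 0, 0], [-1, 0.003, 0, 0, 0], [-1, 0.001, 0, 0, 0], [-1, 0, 0, 0, 0]]])

```text
time_s: 5.63
position: [0.5479, -0.0804, 0.1692]
eef_rot: [-0.707, 0.017, 0.707, 0.017]
wrist_force: [-0.5, -0.3, -3.7]
finger_gap: 0.0252
```

Call:
servo_tool(targets=[[[-1, 0.001, 0, 0, 0], [-1, 0, 0, 0, 0]]])

```text
time_s: 5.8
position: [0.5481, -0.0805, 0.1684]
eef_rot: [-0.707, 0.017, 0.707, 0.017]
wrist_force: [0.3, 0.2, -3.5]
finger_gap: 0.0249
```

Call:
servo_tool(targets=[[[-1, 0.001, 0, 0, 0], [-1, 0, 0, 0, 0]]])

```text
time_s: 5.97
position: [0.5482, -0.0805, 0.1676]
eef_rot: [0.707, -0.017, -0.707, -0.017]
wrist_force: [0.5, 0.4, -3.9]
finger_gap: 0.0253
```

Call:
servo_tool(targets=[[[-1, 0.001, 0, 0, 0], [-1, 0, 0, 0, 0]]])

```text
time_s: 6.13
position: [0.5483, -0.0806, 0.1675]
eef_rot: [0.707, -0.017, -0.706, -0.017]
wrist_force: [-2.8, 0.2, 2.4]
finger_gap: 0.0246
```

Call:
servo_tool(targets=[[[-1, 0.0007, 0, 0, 0], [-1, 0, 0, 0, 0]]])

```text
time_s: 6.3
position: [0.5484, -0.0807, 0.1674]
eef_rot: [0.708, -0.017, -0.706, -0.017]
wrist_force: [-3.2, 0.4, 8.8]
finger_gap: 0.0252
```

Call:
servo_tool(targets=[[[-1, 0.0001, -0.003, 0, 0], [-1, 0, -0.004, 0, 0]]])

```text
time_s: 6.47
position: [0.5487, -0.074, 0.1674]
eef_rot: [0.708, -0.018, -0.706, -0.017]
wrist_force: [-4.0, -0.5, 10.2]
finger_gap: 0.025
```

Call:
servo_tool(targets=[[[-1, 0, -0.004, 0, 0]]])

```text
time_s: 6.55
position: [0.5489, -0.0698, 0.1673]
eef_rot: [0.708, -0.018, -0.706, -0.017]
wrist_force: [-3.5, -0.3, 8.9]
finger_gap: 0.0252
```

Call:
servo_tool(targets=[[[-1, 0.0001, -0.004, 0, 0], [-1, 0, -0.004, 0, 0]]])

```text
time_s: 6.72
position: [0.5493, -0.0615, 0.167]
eef_rot: [0.708, -0.017, -0.706, -0.017]
wrist_force: [-2.9, 0.1, 5.2]
finger_gap: 0.0252
```

Call:
servo_tool(targets=[[[-1, 0.0001, -0.004, 0, 0]]])

```text
time_s: 6.8
position: [0.5496, -0.0575, 0.1667]
eef_rot: [0.708, -0.017, -0.706, -0.017]
wrist_force: [-1.9, 0.6, 3.9]
finger_gap: 0.0254
```

Call:
servo_tool(targets=[[[-1, 0, -0.004, 0, 0]]])

```text
time_s: 6.88
position: [0.5497, -0.0534, 0.1664]
eef_rot: [0.707, -0.017, -0.706, -0.017]
wrist_force: [-1.1, -0.6, 3.9]
finger_gap: 0.0255
```

Call:
servo_tool(targets=[[[-1, 0.0008, -0.004, 0, 0]]])

```text
time_s: 6.97
position: [0.5501, -0.0493, 0.1659]
eef_rot: [0.708, -0.017, -0.706, -0.017]
wrist_force: [-3.5, 1.6, 12.5]
finger_gap: 0.0249
```

Call:
servo_tool(targets=[[[-1, 0.0006, -0.004, 0, 0]]])

```text
time_s: 7.05
position: [0.5503, -0.0453, 0.1656]
eef_rot: [0.708, -0.017, -0.706, -0.017]
wrist_force: [-3.2, 1.2, 12.5]
finger_gap: 0.0253
```

Call:
servo_tool(targets=[[[-1, 0.0003, -0.004, 0, 0]]])

```text
time_s: 7.13
position: [0.5505, -0.0412, 0.1652]
eef_rot: [0.708, -0.017, -0.706, -0.017]
wrist_force: [-3.2, 1.2, 9.6]
finger_gap: 0.0257
```

Call:
servo_tool(targets=[[[-1, 0.0004, -0.004, 0, 0]]])

```text
time_s: 7.22
position: [0.5507, -0.0372, 0.1648]
eef_rot: [0.708, -0.017, -0.706, -0.017]
wrist_force: [-3.3, 0.8, 10.5]
finger_gap: 0.0253
```

Call:
servo_tool(targets=[[[-1, 0.0004, -0.004, 0, 0]]])

```text
time_s: 7.3
position: [0.5509, -0.0333, 0.1644]
eef_rot: [0.708, -0.017, -0.706, -0.017]
wrist_force: [-2.8, 0.3, 11.1]
finger_gap: 0.0251
```

Call:
servo_tool(targets=[[[-1, 0.0003, -0.004, 0, 0]]])

```text
time_s: 7.38
position: [0.5511, -0.0293, 0.164]
eef_rot: [0.708, -0.017, -0.706, -0.017]
wrist_force: [-3.1, 1.1, 9.7]
finger_gap: 0.0252
```

Call:
servo_tool(targets=[[[-1, 0.0002, -0.004, 0, 0]]])

```text
time_s: 7.47
position: [0.5513, -0.0253, 0.1638]
eef_rot: [0.708, -0.017, -0.706, -0.017]
wrist_force: [-2.6, 0.3, 9.8]
finger_gap: 0.025
```

Call:
servo_tool(targets=[[[-1, 0.0001, -0.004, 0, 0]]])

```text
time_s: 7.55
position: [0.5515, -0.0214, 0.1636]
eef_rot: [0.708, -0.017, -0.706, -0.017]
wrist_force: [-1.6, -1.1, 7.3]
finger_gap: 0.0252
```

Call:
servo_tool(targets=[[[-1, 0.0003, -0.004, 0, 0]]])

```text
time_s: 7.63
position: [0.5518, -0.0174, 0.1634]
eef_rot: [0.708, -0.017, -0.706, -0.017]
wrist_force: [-2.6, 1.0, 11.3]
finger_gap: 0.0252
```

Call:
servo_tool(targets=[[[-1, 0, -0.004, 0, 0]]])

```text
time_s: 7.72
position: [0.5519, -0.0135, 0.1634]
eef_rot: [0.708, -0.017, -0.706, -0.017]
wrist_force: [-2.2, -0.5, 8.6]
finger_gap: 0.0254
```

Call:
servo_tool(targets=[[[-1, 0, -0.004, 0, 0]]])

```text
time_s: 7.8
position: [0.5522, -0.0095, 0.1634]
eef_rot: [0.708, -0.017, -0.706, -0.017]
wrist_force: [-2.4, -1.5, 8.8]
finger_gap: 0.0253
```

Call:
servo_tool(targets=[[[-1, 0, -0.004, 0, 0]]])

```text
time_s: 7.88
position: [0.5524, -0.0056, 0.1635]
eef_rot: [0.708, -0.017, -0.706, -0.017]
wrist_force: [-2.9, -0.6, 11.3]
finger_gap: 0.0252
```

Call:
servo_tool(targets=[[[-1, -0.0001, -0.004, 0, 0]]])

```text
time_s: 7.97
position: [0.5526, -0.0017, 0.1638]
eef_rot: [0.708, -0.017, -0.706, -0.017]
wrist_force: [-2.9, -1.4, 11.5]
finger_gap: 0.0252
```

Call:
servo_tool(targets=[[[-1, -0.0002, -0.004, 0, 0]]])

```text
time_s: 8.05
position: [0.5528, 0.0022, 0.164]
eef_rot: [0.708, -0.017, -0.706, -0.017]
wrist_force: [-3.5, -1.6, 11.6]
finger_gap: 0.0256
```

Call:
servo_tool(targets=[[[-1, -0.0003, -0.004, 0, 0]]])

```text
time_s: 8.13
position: [0.553, 0.0062, 0.1644]
eef_rot: [0.708, -0.018, -0.706, -0.017]
wrist_force: [-3.1, -1.5, 11.2]
finger_gap: 0.0251
```

Call:
servo_tool(targets=[[[-1, -0.0004, -0.004, 0, 0]]])

```text
time_s: 8.22
position: [0.5532, 0.0102, 0.1648]
eef_rot: [0.708, -0.018, -0.706, -0.017]
wrist_force: [-3.4, -1.9, 11.9]
finger_gap: 0.0253
```

Call:
servo_tool(targets=[[[-1, -0.0004, -0.004, 0, 0]]])

```text
time_s: 8.3
position: [0.5534, 0.0142, 0.1652]
eef_rot: [0.708, -0.018, -0.706, -0.017]
wrist_force: [-3.3, -1.1, 10.5]
finger_gap: 0.025
```

Call:
servo_tool(targets=[[[-1, -0.0003, -0.004, 0, 0]]])

```text
time_s: 8.38
position: [0.5536, 0.0181, 0.1655]
eef_rot: [0.708, -0.018, -0.706, -0.017]
wrist_force: [-3.6, -2.4, 11.8]
finger_gap: 0.0254
```

Call:
servo_tool(targets=[[[-1, -0.0004, -0.004, 0, 0]]])

```text
time_s: 8.47
position: [0.5538, 0.0221, 0.1659]
eef_rot: [0.708, -0.018, -0.706, -0.017]
wrist_force: [-3.3, -1.7, 11.7]
finger_gap: 0.025
```

Call:
servo_tool(targets=[[[-1, -0.0003, -0.004, 0, 0]]])

```text
time_s: 8.55
position: [0.5541, 0.0262, 0.1663]
eef_rot: [0.708, -0.018, -0.706, -0.017]
wrist_force: [-4.4, -1.5, 12.1]
finger_gap: 0.0251
```

Call:
servo_tool(targets=[[[-1, -0.0003, -0.004, 0, 0]]])

```text
time_s: 8.63
position: [0.5543, 0.0302, 0.1666]
eef_rot: [0.708, -0.017, -0.706, -0.017]
wrist_force: [-2.5, -2.5, 12.5]
finger_gap: 0.025
```

Call:
servo_tool(targets=[[[-1, -0.0003, -0.004, 0, 0]]])

```text
time_s: 8.72
position: [0.5545, 0.0342, 0.1669]
eef_rot: [0.708, -0.017, -0.706, -0.017]
wrist_force: [-2.7, -1.0, 11.0]
finger_gap: 0.025
```

Call:
servo_tool(targets=[[[-1, -0.0002, -0.004, 0, 0]]])

```text
time_s: 8.8
position: [0.5547, 0.0383, 0.1671]
eef_rot: [0.708, -0.017, -0.706, -0.017]
wrist_force: [-1.7, -0.8, 11.7]
finger_gap: 0.0254
```

Call:
servo_tool(targets=[[[-1, -0.0001, -0.004, 0, 0]]])

```text
time_s: 8.88
position: [0.5549, 0.0424, 0.1672]
eef_rot: [0.708, -0.017, -0.706, -0.017]
wrist_force: [-2.4, -0.3, 12.7]
finger_gap: 0.0253
```

Call:
servo_tool(targets=[[[-1, 0, -0.004, 0, 0]]])

```text
time_s: 8.97
position: [0.5551, 0.0464, 0.1673]
eef_rot: [0.708, -0.017, -0.706, -0.017]
wrist_force: [-2.6, -0.9, 13.3]
finger_gap: 0.0253
```

Call:
servo_tool(targets=[[[-1, 0, -0.004, 0, 0]]])

```text
time_s: 9.05
position: [0.5553, 0.0505, 0.1673]
eef_rot: [0.708, -0.017, -0.706, -0.017]
wrist_force: [-2.9, -0.4, 12.3]
finger_gap: 0.0255
```

Call:
servo_tool(targets=[[[-1, 0.0001, -0.004, 0, 0]]])

```text
time_s: 9.13
position: [0.5556, 0.0545, 0.1673]
eef_rot: [0.708, -0.017, -0.706, -0.017]
wrist_force: [-2.9, 0.2, 12.1]
finger_gap: 0.0252
```

Call:
servo_tool(targets=[[[-1, 0.0001, -0.004, 0, 0]]])

```text
time_s: 9.22
position: [0.5558, 0.0586, 0.1671]
eef_rot: [0.708, -0.017, -0.706, -0.017]
wrist_force: [-2.1, 0.1, 11.5]
finger_gap: 0.0254
```

Call:
servo_tool(targets=[[[-1, 0.0002, -0.004, 0, 0]]])

```text
time_s: 9.3
position: [0.556, 0.0627, 0.1669]
eef_rot: [0.708, -0.017, -0.706, -0.017]
wrist_force: [-2.9, 0.3, 11.7]
finger_gap: 0.0253
```

Call:
servo_tool(targets=[[[-1, 0.0003, -0.003, 0, 0], [-1, 0, 0, 0, 0]]])

```text
time_s: 9.47
position: [0.5562, 0.0662, 0.1667]
eef_rot: [0.708, -0.017, -0.705, -0.017]
wrist_force: [-2.7, 2.1, 12.4]
finger_gap: 0.0255
```

Roller A (bay at y=-0.29) fell 4.1 mm and rose again over 147 mm of unbroken rolling, so it looks faulty. I'll hang it back for now, so that both are tested before placing, as the order asks.

Call:
servo_tool(targets=[[[-1, -0.01, 0, 0, 0], [-1, -0.025, 0, 0, 0], [-1, -0.03, 0, 0, 0], [-1, -0.025, 0, 0, 0], [-1, -0.01, 0, 0, 0]]])

```text
time_s: 9.88
position: [0.5562, 0.0653, 0.268]
eef_rot: [0.709, -0.017, -0.705, -0.017]
wrist_force: [0.9, 0.6, -4.7]
finger_gap: 0.0253
```

Call:
servo_tool(targets=[[[-1, 0, 0.03, 0.004, 1.9], [-1, 0, 0.035, 0.004, 1.9], [-1, 0, 0.035, 0.004, 0], [-1, 0, 0.035, 0.004, 0], [-1, 0, 0.035, 0.004, 0]]])

```text
time_s: 10.3
position: [0.5179, -0.1031, 0.2635]
eef_rot: [-0.705, 0.04, 0.707, 0.041]
wrist_force: [0.5, -0.4, -4.6]
finger_gap: 0.0255
```

```bash
python3 -c "
from h import *
goto([.495,-.2923,.26])"
```

```text
t 10.3 pos [ 0.5179 -0.1031  0.2635] yaw_y -96.56 F [ 0.51 -0.42 -4.64] M [-0.026 -0.002 -0.046] gap 0.0255
tool d [0.0034 0.1906 0.0011] tilt [-2.e-03  6.e-04 -1.e+00]
```

Call:
servo_tool(targets=[[[-1, 0, 0.035, 0, 0], [-1, 0, 0.035, 0, 0], [-1, 0, 0.035, 0, 0], [-1, 0, 0.035, 0, 0], [-1, 0, 0.03, 0, 0]]])

```text
time_s: 10.72
position: [0.4984, -0.2729, 0.2634]
eef_rot: [-0.705, 0.041, 0.707, 0.041]
wrist_force: [0.3, 1.3, -4.2]
finger_gap: 0.0256
```

Call:
servo_tool(targets=[[[-1, 0, 0.01, 0, 0], [-1, 0, 0, 0, 0], [-1, 0, 0, 0, 0]]])

```text
time_s: 10.97
position: [0.4978, -0.2806, 0.2635]
eef_rot: [-0.705, 0.04, 0.707, 0.042]
wrist_force: [0.8, 0.4, -4.0]
finger_gap: 0.0252
```

```bash
python3 -c "
from h import *
goto([.495,-.2923,.1625])"
```

```text
t 10.97 pos [ 0.4978 -0.2806  0.2635] yaw_y -96.66 F [ 0.76  0.36 -4.03] M [ 0.095  0.005 -0.028] gap 0.0252
tool d [0.1009 0.0122 0.0012] tilt [-0.0017  0.0019 -1.    ]
```

Call:
servo_tool(targets=[[[-1, 0.01, 0.008, 0.001, 0], [-1, 0.02, 0.004, 0, 0], [-1, 0.02, 0, 0, 0], [-1, 0.015, 0, 0, 0], [-1, 0, 0, 0, 0]]])

```text
time_s: 11.38
position: [0.4945, -0.2904, 0.1956]
eef_rot: [-0.704, 0.038, 0.708, 0.042]
wrist_force: [-1.4, 0.7, -5.1]
finger_gap: 0.0253
```

Call:
servo_tool(targets=[[[-1, 0.01, 0, 0, 0], [-1, 0.01, 0, 0, 0], [-1, 0, 0, 0, 0]]])

```text
time_s: 11.63
position: [0.4955, -0.2918, 0.1781]
eef_rot: [-0.705, 0.04, 0.707, 0.041]
wrist_force: [-0.9, 0.5, -4.1]
finger_gap: 0.0251
```

```bash
python3 -c "
from h import *
goto([.495,-.2923,.1625])"
```

```text
t 11.63 pos [ 0.4955 -0.2918  0.1781] yaw_y -96.54 F [-0.85  0.52 -4.11] M [ 0.049  0.112 -0.041] gap 0.0251
tool d [0.0156 0.0006 0.0004] tilt [-0.0019  0.0014 -1.    ]
```

Call:
servo_tool(targets=[[[-1, 0.005, 0, 0, 0], [-1, 0.005, 0, 0, 0], [-1, 0.003, 0, 0, 0], [-1, 0, 0, 0, 0]]])

```text
time_s: 11.97
position: [0.4957, -0.2924, 0.1661]
eef_rot: [-0.706, 0.04, 0.706, 0.041]
wrist_force: [-0.5, 0.5, -3.6]
finger_gap: 0.0253
```

Call:
servo_tool(targets=[[[-1, 0.0015, 0, 0, 0], [-1, 0, 0, 0, 0]]])

```text
time_s: 12.13
position: [0.496, -0.2926, 0.1652]
eef_rot: [0.706, -0.041, -0.706, -0.041]
wrist_force: [0.3, -0.1, -4.3]
finger_gap: 0.0252
```

Call:
servo_tool(targets=[[[-1, 0.0015, 0, 0, 0], [-1, 0, 0, 0, 0]]])

```text
time_s: 12.3
position: [0.4959, -0.2925, 0.1637]
eef_rot: [0.706, -0.041, -0.706, -0.041]
wrist_force: [0.5, -1.0, -3.1]
finger_gap: 0.0254
```

Call:
servo_tool(targets=[[[-1, 0.0015, 0, 0, 0], [-1, 0, 0, 0, 0]]])

```text
time_s: 12.47
position: [0.4961, -0.2926, 0.1625]
eef_rot: [0.706, -0.041, -0.706, -0.041]
wrist_force: [-0.5, 0.8, -3.5]
finger_gap: 0.025
```

Call:
servo_tool(targets=[[[-1, 0.0008, 0, 0, 0], [-1, 0, 0, 0, 0]]])

```text
time_s: 12.63
position: [0.4961, -0.2926, 0.1624]
eef_rot: [0.706, -0.041, -0.706, -0.04]
wrist_force: [-2.0, 1.1, 4.6]
finger_gap: 0.0251
```

Call:
servo_tool(targets=[[[1, 0, 0, 0, 0], [1, 0, 0, 0, 0], [1, 0, 0, 0, 0], [1, 0, 0, 0, 0], [1, 0, 0, 0, 0]]])

```text
time_s: 13.05
position: [0.496, -0.2926, 0.1613]
eef_rot: [0.706, -0.041, -0.706, -0.041]
wrist_force: [-0.3, 0.3, -0.2]
finger_gap: 0.0541
```

Call:
servo_tool(targets=[[[1, 0, 0, 0, 0], [1, 0, 0, 0, 0], [1, 0, 0, 0, 0], [1, 0, 0, 0, 0], [1, 0, 0, 0, 0]]])

```text
time_s: 13.47
position: [0.4959, -0.2925, 0.1614]
eef_rot: [0.706, -0.041, -0.706, -0.041]
wrist_force: [0.3, -0.5, -0.2]
finger_gap: 0.0871
```

```bash
python3 -c "
from h import *
goto([.483,-.4055,.25]);snap('wrist','w3');snap('side','s3')"
```

```text
t 13.47 pos [ 0.4959 -0.2925  0.1614] yaw_y -96.58 F [ 0.32 -0.49 -0.18] M [ 0.046 -0.005 -0.003] gap 0.0871
tool d [-8.860e-02  1.137e-01 -1.000e-04] tilt [ 0.e+00 -1.e-04 -1.e+00]
```

View pics/s3.png

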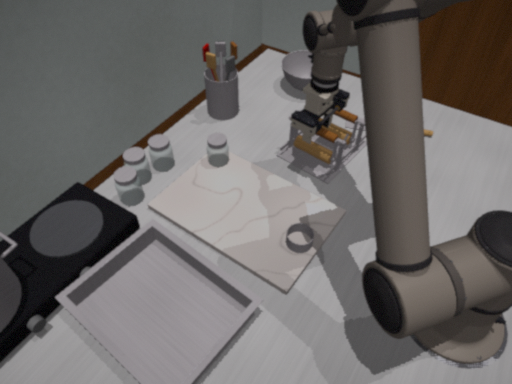

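The side view shows roller A resting in its bay at about (318,145), with the jaws open. Now I'll fetch roller B.

Call:
servo_tool(targets=[[[1, -0.02, 0, 0, 0], [1, -0.03, 0, 0, 0], [1, -0.03, 0, 0, 0], [1, -0.01, 0, 0, 0], [1, 0, 0.02, 0, 0]]])

```text
time_s: 13.98
position: [0.4951, -0.3108, 0.255]
eef_rot: [0.708, -0.04, -0.704, -0.039]
wrist_force: [0.4, 0.7, -0.4]
finger_gap: 0.0919
```

Call:
servo_tool(targets=[[[1, 0, 0.03, 0, 0], [1, 0, 0.03, 0, 0], [1, 0, 0.025, 0, 0], [1, 0, 0.009, 0, 0], [1, 0, 0, 0, 0]]])

```text
time_s: 14.4
position: [0.482, -0.4075, 0.2505]
eef_rot: [-0.706, 0.041, 0.706, 0.042]
wrist_force: [-0.4, 0.2, -0.6]
finger_gap: 0.092
```

```bash
python3 -c "
from h import *
goto([.483,-.406,.1625])"
```

```text
t 14.4 pos [ 0.482  -0.4075  0.2505] yaw_y -96.73 F [-0.42  0.19 -0.63] M [0.067 0.031 0.045] gap 0.092
tool d [ 0.088  -0.0016 -0.0008] tilt [-7.e-04  3.e-04 -1.e+00]
```

Call:
servo_tool(targets=[[[1, 0.02, -0.001, -0.001, 0], [1, 0.025, 0, 0, 0], [1, 0.025, 0, 0, 0], [1, 0.018, 0, 0, 0], [1, 0, 0, 0, 0]]])

```text
time_s: 14.82
position: [0.4828, -0.4017, 0.159]
eef_rot: [-0.704, 0.038, 0.708, 0.042]
wrist_force: [0.1, -0.2, -0.2]
finger_gap: 0.0917
```

Call:
servo_tool(targets=[[[-1, 0, 0, 0, 0], [-1, 0, 0, 0, 0], [-1, 0, 0, 0, 0], [-1, 0, 0, 0, 0], [-1, 0, 0, 0, 0]]])

```text
time_s: 15.23
position: [0.4843, -0.4051, 0.1646]
eef_rot: [0.706, -0.041, -0.705, -0.04]
wrist_force: [-0.4, 0.2, 0.6]
finger_gap: 0.0629
```

Call:
servo_tool(targets=[[[-1, 0, 0, 0, 0], [-1, 0, 0, 0, 0], [-1, 0, 0, 0, 0]]])

```text
time_s: 15.48
position: [0.4839, -0.405, 0.1636]
eef_rot: [0.706, -0.041, -0.706, -0.041]
wrist_force: [-0.3, 0.6, 0.3]
finger_gap: 0.0428
```

```bash
python3 -c "
from h import *
goto([.483,-.406,.1625])"
```

```text
t 15.48 pos [ 0.4839 -0.405   0.1636] yaw_y -96.59 F [-0.29  0.59  0.27] M [0.032 0.014 0.018] gap 0.0428
tool d [0.0011 0.0011 0.0008] tilt [ 2.e-04 -2.e-04 -1.e+00]
```

Call:
servo_tool(targets=[[[-1, 0.001, 0, 0, 0], [-1, 0, 0, 0, 0]]])

```text
time_s: 15.65
position: [0.4839, -0.4049, 0.1622]
eef_rot: [-0.706, 0.041, 0.706, 0.041]
wrist_force: [-0.8, 0.1, 0.1]
finger_gap: 0.0296
```

Call:
servo_tool(targets=[[[-1, 0, 0, 0, 0], [-1, 0, 0, 0, 0], [-1, 0, 0, 0, 0]]])

```text
time_s: 15.9
position: [0.4838, -0.4056, 0.1624]
eef_rot: [0.706, -0.041, -0.706, -0.04]
wrist_force: [-1.0, -4.0, -1.8]
finger_gap: 0.025
```

```bash
python3 -c "
from h import *
goto([.483,-.406,.1625])"
```

```text
t 15.9 pos [ 0.4838 -0.4056  0.1624] yaw_y -96.6 F [-1.02 -3.98 -1.85] M [-0.67   0.107 -0.087] gap 0.025
tool d [-0.0001  0.0004  0.0008] tilt [ 1.0e-04 -1.3e-03 -1.0e+00]
```

Call:
servo_tool(targets=[[[-1, -0.015, 0, 0, 0], [-1, -0.025, 0, 0, 0], [-1, -0.03, 0, 0, 0], [-1, -0.03, 0, 0, 0], [-1, -0.03, 0, 0, 0]]])

```text
time_s: 16.32
position: [0.4837, -0.4039, 0.2927]
eef_rot: [-0.705, 0.04, 0.707, 0.041]
wrist_force: [0.4, -0.4, -4.0]
finger_gap: 0.025
```

Call:
servo_tool(targets=[[[-1, -0.015, 0, 0, 0], [-1, 0, -0.01, 0, 0], [-1, 0, -0.02, 0, 0], [-1, 0, -0.02, 0, 0]]])

```text
time_s: 16.65
position: [0.4891, -0.3536, 0.3051]
eef_rot: [-0.705, 0.04, 0.707, 0.042]
wrist_force: [0.2, 1.4, -3.7]
finger_gap: 0.0252
```

```bash
python3 -c "
from h import *
goto([.547,-.08,.305])"
```

```text
t 16.65 pos [ 0.4891 -0.3536  0.3051] yaw_y -96.64 F [ 0.15  1.42 -3.74] M [ 0.115  0.023 -0.011] gap 0.0252
tool d [ 0.0009 -0.2785 -0.0259] tilt [-0.0026  0.0035 -1.    ]
```

Call:
servo_tool(targets=[[[-1, 0, -0.035, -0.003, 0], [-1, 0, -0.035, -0.003, 0], [-1, 0, -0.035, -0.003, 0], [-1, 0, -0.035, -0.003, 0], [-1, 0, -0.035, -0.003, -1.9]]])

```text
time_s: 17.07
position: [0.5237, -0.1801, 0.305]
eef_rot: [-0.705, 0.028, 0.708, 0.03]
wrist_force: [0.5, 0.4, -3.8]
finger_gap: 0.0253
```

Call:
servo_tool(targets=[[[-1, 0, -0.035, -0.003, -1.9], [-1, 0.02, -0.035, -0.003, 0], [-1, 0.025, -0.025, 0, 0], [-1, 0.025, 0, 0, 0], [-1, 0, 0, 0, 0]]])

```text
time_s: 17.48
position: [0.5327, -0.0852, 0.2309]
eef_rot: [-0.702, 0.015, 0.712, 0.017]
wrist_force: [-2.1, 0.5, -4.0]
finger_gap: 0.0255
```

```bash
python3 -c "
from h import *
goto([.547,-.08,.177])"
```

```text
t 17.48 pos [ 0.5327 -0.0852  0.2309] yaw_y -92.6 F [-2.09  0.52 -4.  ] M [ 0.034  0.237 -0.052] gap 0.0255
tool d [ 0.0537 -0.0056 -0.0147] tilt [-0.0129  0.0044 -0.9999]
```

Call:
servo_tool(targets=[[[-1, 0.015, -0.003, -0.01, 0], [-1, 0.015, 0, 0, 0], [-1, 0.015, 0, 0, 0], [-1, 0.005, 0, 0, 0], [-1, 0, 0, 0, 0]]])

```text
time_s: 17.9
position: [0.5455, -0.0862, 0.1861]
eef_rot: [-0.706, 0.017, 0.708, 0.018]
wrist_force: [0.1, 0.3, -3.7]
finger_gap: 0.0251
```

Call:
servo_tool(targets=[[[-1, 0, 0, 0, 0], [-1, 0, 0, 0, 0]]])

```text
time_s: 18.07
position: [0.5469, -0.0865, 0.1884]
eef_rot: [0.707, -0.017, -0.706, -0.017]
wrist_force: [1.2, 0.2, -3.9]
finger_gap: 0.0253
```

```bash
python3 -c "
from h import *
goto([.547,-.08,.168])"
```

```text
t 18.07 pos [ 0.5469 -0.0865  0.1884] yaw_y -92.81 F [ 1.17  0.15 -3.9 ] M [ 0.009 -0.039  0.012] gap 0.0253
tool d [ 0.0204 -0.0065  0.0002] tilt [ 1.5e-03 -4.0e-04 -1.0e+00]
```

Call:
servo_tool(targets=[[[-1, 0.008, -0.003, 0, 0], [-1, 0.006, -0.003, 0, 0], [-1, 0.003, 0, 0, 0], [-1, 0, 0, 0, 0], [-1, 0, 0, 0, 0]]])

```text
time_s: 18.48
position: [0.5467, -0.08, 0.1701]
eef_rot: [-0.707, 0.017, 0.707, 0.017]
wrist_force: [-0.1, -0.7, -3.5]
finger_gap: 0.025
```

Call:
servo_tool(targets=[[[-1, 0.001, 0, 0, 0], [-1, 0, 0, 0, 0]]])

```text
time_s: 18.65
position: [0.5469, -0.0802, 0.1694]
eef_rot: [0.707, -0.017, -0.707, -0.017]
wrist_force: [-0.1, 0.1, -2.8]
finger_gap: 0.0252
```

Call:
servo_tool(targets=[[[-1, 0.001, 0, 0, 0], [-1, 0, 0, 0, 0]]])

```text
time_s: 18.82
position: [0.5468, -0.0802, 0.1684]
eef_rot: [0.707, -0.017, -0.707, -0.017]
wrist_force: [-0.1, 0.1, -3.9]
finger_gap: 0.0254
```

Call:
servo_tool(targets=[[[-1, 0.001, 0, 0, 0], [-1, 0, 0, 0, 0]]])

```text
time_s: 18.98
position: [0.5468, -0.0802, 0.1673]
eef_rot: [-0.707, 0.017, 0.707, 0.017]
wrist_force: [0.5, 0.1, -3.9]
finger_gap: 0.0251
```

Call:
servo_tool(targets=[[[-1, 0.001, 0, 0, 0], [-1, 0, 0, 0, 0]]])

```text
time_s: 19.15
position: [0.5468, -0.0802, 0.1662]
eef_rot: [-0.707, 0.017, 0.707, 0.017]
wrist_force: [0.4, -0.7, -3.4]
finger_gap: 0.025
```

Call:
servo_tool(targets=[[[-1, 0.0007, 0, 0, 0], [-1, 0, 0, 0, 0]]])

```text
time_s: 19.32
position: [0.5468, -0.0802, 0.1656]
eef_rot: [-0.707, 0.017, 0.707, 0.017]
wrist_force: [-0.2, 0.1, -2.5]
finger_gap: 0.0252
```

Call:
servo_tool(targets=[[[-1, 0.0007, 0, 0, 0], [-1, 0, 0, 0, 0]]])

```text
time_s: 19.48
position: [0.5469, -0.0802, 0.1654]
eef_rot: [0.707, -0.017, -0.707, -0.017]
wrist_force: [-0.8, -0.0, -0.4]
finger_gap: 0.0252
```

Call:
servo_tool(targets=[[[-1, 0.0005, 0, 0, 0], [-1, 0, 0, 0, 0]]])

```text
time_s: 19.65
position: [0.547, -0.0802, 0.1653]
eef_rot: [0.707, -0.017, -0.707, -0.017]
wrist_force: [-2.6, 0.1, 4.6]
finger_gap: 0.0251
```

Call:
servo_tool(targets=[[[-1, 0.0005, 0, 0, 0], [-1, 0, 0, 0, 0]]])

```text
time_s: 19.82
position: [0.547, -0.0803, 0.1653]
eef_rot: [0.707, -0.017, -0.706, -0.017]
wrist_force: [-3.7, 0.7, 8.8]
finger_gap: 0.0251
```

Call:
servo_tool(targets=[[[-1, 0, -0.003, 0, 0], [-1, 0, -0.004, 0, 0]]])

```text
time_s: 19.98
position: [0.5474, -0.0736, 0.1653]
eef_rot: [0.707, -0.018, -0.706, -0.017]
wrist_force: [-3.4, -0.6, 8.6]
finger_gap: 0.0253
```

Call:
servo_tool(targets=[[[-1, 0, -0.004, 0, 0]]])

```text
time_s: 20.07
position: [0.5476, -0.0694, 0.1653]
eef_rot: [0.707, -0.018, -0.706, -0.017]
wrist_force: [-3.5, -1.2, 7.8]
finger_gap: 0.0252
```

Call:
servo_tool(targets=[[[-1, 0, -0.004, 0, 0]]])

```text
time_s: 20.15
position: [0.5478, -0.0654, 0.1653]
eef_rot: [0.707, -0.018, -0.706, -0.017]
wrist_force: [-3.4, -0.9, 7.3]
finger_gap: 0.0253
```

Call:
servo_tool(targets=[[[-1, 0.0002, -0.004, 0, 0], [-1, 0, -0.004, 0, 0]]])

```text
time_s: 20.32
position: [0.5483, -0.0573, 0.1653]
eef_rot: [0.708, -0.017, -0.706, -0.017]
wrist_force: [-3.9, -1.1, 9.9]
finger_gap: 0.0252
```

Call:
servo_tool(targets=[[[-1, 0.0001, -0.004, 0, 0], [-1, 0, -0.004, 0, 0]]])

```text
time_s: 20.48
position: [0.5487, -0.0493, 0.1653]
eef_rot: [0.708, -0.017, -0.706, -0.017]
wrist_force: [-4.2, -1.1, 8.7]
finger_gap: 0.0251
```

Call:
servo_tool(targets=[[[-1, 0.0001, -0.004, 0, 0], [-1, 0, -0.004, 0, 0]]])

```text
time_s: 20.65
position: [0.5491, -0.0414, 0.1652]
eef_rot: [0.708, -0.017, -0.706, -0.017]
wrist_force: [-3.5, -0.7, 9.4]
finger_gap: 0.0254
```

Call:
servo_tool(targets=[[[-1, 0.0001, -0.004, 0, 0], [-1, 0, -0.004, 0, 0]]])

```text
time_s: 20.82
position: [0.5496, -0.0334, 0.1652]
eef_rot: [0.708, -0.017, -0.706, -0.017]
wrist_force: [-3.5, -0.2, 10.4]
finger_gap: 0.0252
```

Call:
servo_tool(targets=[[[-1, 0.0001, -0.004, 0, 0], [-1, 0, -0.004, 0, 0]]])

```text
time_s: 20.98
position: [0.55, -0.0254, 0.1652]
eef_rot: [0.708, -0.017, -0.706, -0.017]
wrist_force: [-4.6, -0.0, 11.6]
finger_gap: 0.0254
```

Call:
servo_tool(targets=[[[-1, 0.0001, -0.004, 0, 0], [-1, 0, -0.004, 0, 0]]])

```text
time_s: 21.15
position: [0.5505, -0.0173, 0.1652]
eef_rot: [0.708, -0.017, -0.706, -0.017]
wrist_force: [-4.5, 0.0, 12.6]
finger_gap: 0.0252
```

Call:
servo_tool(targets=[[[-1, 0.0001, -0.004, 0, 0], [-1, 0, -0.004, 0, 0]]])

```text
time_s: 21.32
position: [0.5509, -0.0094, 0.1652]
eef_rot: [0.708, -0.017, -0.706, -0.017]
wrist_force: [-3.7, -0.1, 12.3]
finger_gap: 0.025
```

Call:
servo_tool(targets=[[[-1, 0, -0.004, 0, 0], [-1, 0, -0.004, 0, 0]]])

```text
time_s: 21.48
position: [0.5513, -0.0013, 0.1652]
eef_rot: [0.708, -0.017, -0.706, -0.017]
wrist_force: [-3.8, -0.8, 12.4]
finger_gap: 0.0254
```

Call:
servo_tool(targets=[[[-1, 0, -0.004, 0, 0], [-1, 0, -0.004, 0, 0]]])

```text
time_s: 21.65
position: [0.5517, 0.0067, 0.1652]
eef_rot: [0.708, -0.017, -0.706, -0.017]
wrist_force: [-3.2, -0.5, 12.3]
finger_gap: 0.025
```

Call:
servo_tool(targets=[[[-1, 0, -0.004, 0, 0], [-1, 0, -0.004, 0, 0]]])

```text
time_s: 21.82
position: [0.5522, 0.0146, 0.1652]
eef_rot: [0.708, -0.017, -0.706, -0.017]
wrist_force: [-3.6, -0.8, 11.7]
finger_gap: 0.0252
```

Call:
servo_tool(targets=[[[-1, 0, -0.004, 0, 0], [-1, 0, -0.004, 0, 0]]])

```text
time_s: 21.98
position: [0.5526, 0.0227, 0.1652]
eef_rot: [0.708, -0.017, -0.706, -0.017]
wrist_force: [-3.1, -0.1, 11.8]
finger_gap: 0.0251
```

Call:
servo_tool(targets=[[[-1, 0, -0.004, 0, 0], [-1, 0, -0.004, 0, 0]]])

```text
time_s: 22.15
position: [0.553, 0.0307, 0.1652]
eef_rot: [0.708, -0.017, -0.706, -0.017]
wrist_force: [-3.7, 0.1, 11.5]
finger_gap: 0.0253
```

Call:
servo_tool(targets=[[[-1, 0, -0.004, 0, 0], [-1, 0, -0.004, 0, 0]]])

```text
time_s: 22.32
position: [0.5534, 0.0387, 0.1652]
eef_rot: [0.708, -0.017, -0.706, -0.017]
wrist_force: [-3.3, -0.6, 11.4]
finger_gap: 0.0251
```

Call:
servo_tool(targets=[[[-1, 0, -0.004, 0, 0], [-1, 0, -0.004, 0, 0]]])

```text
time_s: 22.48
position: [0.5539, 0.0467, 0.1652]
eef_rot: [0.708, -0.017, -0.706, -0.017]
wrist_force: [-3.7, -0.3, 10.5]
finger_gap: 0.025
```

Call:
servo_tool(targets=[[[-1, 0, -0.004, 0, 0], [-1, 0, -0.004, 0, 0]]])

```text
time_s: 22.65
position: [0.5543, 0.0547, 0.1652]
eef_rot: [0.708, -0.017, -0.706, -0.017]
wrist_force: [-2.8, -0.0, 11.2]
finger_gap: 0.025
```

Call:
servo_tool(targets=[[[-1, 0, -0.004, 0, 0], [-1, 0, -0.004, 0, 0]]])

```text
time_s: 22.82
position: [0.5547, 0.0627, 0.1652]
eef_rot: [0.708, -0.017, -0.706, -0.017]
wrist_force: [-2.2, -0.7, 11.1]
finger_gap: 0.025
```

Call:
servo_tool(targets=[[[-1, 0, -0.003, 0, 0], [-1, 0, 0, 0, 0]]])

```text
time_s: 22.98
position: [0.5549, 0.0662, 0.1652]
eef_rot: [0.708, -0.017, -0.705, -0.017]
wrist_force: [-2.4, 0.8, 11.9]
finger_gap: 0.0251
```

Roller B held its height at 0.1652 m within 0.1 mm over 146 mm, so it runs true and A is the faulty one. I'll hang B back, passing high over A.

Call:
servo_tool(targets=[[[-1, -0.01, 0, 0, 0], [-1, -0.03, 0, 0, 0], [-1, -0.035, 0, 0, 0], [-1, -0.035, 0, 0, 0], [-1, -0.025, 0, 0, 0]]])

```text
time_s: 23.4
position: [0.5542, 0.0656, 0.3013]
eef_rot: [0.708, -0.017, -0.706, -0.017]
wrist_force: [1.3, 0.4, -3.4]
finger_gap: 0.0251
```

Call:
servo_tool(targets=[[[-1, -0.01, 0.02, 0, 1.9], [-1, 0, 0.035, 0, 1.9], [-1, 0, 0.035, 0, 0], [-1, 0, 0.035, 0, 0], [-1, 0, 0.035, 0, 0]]])

```text
time_s: 23.82
position: [0.5374, -0.0948, 0.3082]
eef_rot: [-0.706, 0.04, 0.706, 0.04]
wrist_force: [0.7, -0.8, -3.7]
finger_gap: 0.0253
```

```bash
python3 -c "
from h import *
goto([.4838,-.4056,.308])"
```

```text
t 23.82 pos [ 0.5374 -0.0948  0.3082] yaw_y -96.55 F [ 0.66 -0.82 -3.66] M [-0.022 -0.071  0.027] gap 0.0253
tool d [2.000e-04 3.148e-01 1.780e-02] tilt [-5.e-04  0.e+00 -1.e+00]
```

Call:
servo_tool(targets=[[[-1, 0, 0.035, 0.002, 0], [-1, 0, 0.035, 0.002, 0], [-1, 0, 0.035, 0.002, 0], [-1, 0, 0.035, 0.002, 0], [-1, 0, 0.035, 0.002, 0]]])

```text
time_s: 24.23
position: [0.5073, -0.2678, 0.3081]
eef_rot: [-0.706, 0.041, 0.706, 0.041]
wrist_force: [1.2, -0.1, -3.6]
finger_gap: 0.0252
```

Call:
servo_tool(targets=[[[-1, 0, 0.035, 0.002, 0], [-1, 0, 0.035, 0.002, 0], [-1, 0, 0.035, 0.002, 0], [-1, 0, 0.02, 0.002, 0], [-1, 0, 0, 0, 0]]])

```text
time_s: 24.65
position: [0.4839, -0.3939, 0.3072]
eef_rot: [-0.705, 0.043, 0.706, 0.042]
wrist_force: [-1.1, 1.0, -4.1]
finger_gap: 0.0253
```

Call:
servo_tool(targets=[[[-1, 0, 0, 0, 0], [-1, 0, 0, 0, 0]]])

```text
time_s: 24.82
position: [0.4857, -0.3889, 0.3078]
eef_rot: [-0.706, 0.04, 0.706, 0.041]
wrist_force: [-0.3, -0.5, -3.4]
finger_gap: 0.0252
```

```bash
python3 -c "
from h import *
goto([.4838,-.4056,.1625])"
```

```text
t 24.82 pos [ 0.4857 -0.3889  0.3078] yaw_y -96.59 F [-0.29 -0.5  -3.41] M [0.051 0.021 0.022] gap 0.0252
tool d [ 1.453e-01  1.700e-02 -1.000e-04] tilt [-6.0e-04  1.2e-03 -1.0e+00]
```

Call:
servo_tool(targets=[[[-1, 0, 0.013, 0, 0], [-1, 0.01, 0.004, 0, 0], [-1, 0.025, 0, 0, 0], [-1, 0.03, 0, 0, 0], [-1, 0.025, 0, 0, 0]]])

```text
time_s: 25.23
position: [0.4837, -0.4058, 0.2161]
eef_rot: [-0.706, 0.04, 0.706, 0.04]
wrist_force: [-0.5, -0.2, -3.9]
finger_gap: 0.0252
```

Call:
servo_tool(targets=[[[-1, 0.02, 0, 0, 0], [-1, 0.01, 0, 0, 0], [-1, 0, 0, 0, 0], [-1, 0, 0, 0, 0]]])

```text
time_s: 25.57
position: [0.4841, -0.4063, 0.1883]
eef_rot: [-0.706, 0.04, 0.706, 0.04]
wrist_force: [-0.6, 1.2, -3.8]
finger_gap: 0.0255
```

```bash
python3 -c "
from h import *
goto([.4838,-.4056,.1625])"
```

```text
t 25.57 pos [ 0.4841 -0.4063  0.1883] yaw_y -96.56 F [-0.55  1.18 -3.78] M [ 0.041  0.062 -0.023] gap 0.0255
tool d [ 0.0258 -0.0007  0.0004] tilt [-0.e+00 -1.e-04 -1.e+00]
```

Call:
servo_tool(targets=[[[-1, 0.01, -0.0005, 0, 0], [-1, 0.009, 0, 0, 0], [-1, 0.004, 0, 0, 0], [-1, 0, 0, 0, 0], [-1, 0, 0, 0, 0]]])

```text
time_s: 25.98
position: [0.4838, -0.4058, 0.1651]
eef_rot: [-0.706, 0.041, 0.706, 0.041]
wrist_force: [-0.1, 0.5, -3.3]
finger_gap: 0.0252
```

Call:
servo_tool(targets=[[[-1, 0.0015, 0, 0, 0], [-1, 0, 0, 0, 0]]])

```text
time_s: 26.15
position: [0.484, -0.406, 0.1639]
eef_rot: [0.706, -0.041, -0.706, -0.04]
wrist_force: [-0.9, 0.3, -3.9]
finger_gap: 0.0253
```

Call:
servo_tool(targets=[[[-1, 0.0012, 0, 0, 0], [-1, 0, 0, 0, 0]]])

```text
time_s: 26.32
position: [0.484, -0.406, 0.1626]
eef_rot: [0.706, -0.041, -0.706, -0.041]
wrist_force: [0.2, -0.2, -3.9]
finger_gap: 0.0252
```

Call:
servo_tool(targets=[[[-1, 0.0008, 0, 0, 0], [-1, 0, 0, 0, 0]]])

```text
time_s: 26.48
position: [0.484, -0.406, 0.1623]
eef_rot: [0.706, -0.041, -0.706, -0.04]
wrist_force: [-0.8, 1.4, 0.5]
finger_gap: 0.0253
```

Seated. I'll release it, rise, and move back to roller A.

Call:
servo_tool(targets=[[[1, 0, 0, 0, 0], [1, 0, 0, 0, 0], [1, 0, 0, 0, 0], [1, 0, 0, 0, 0], [1, 0, 0, 0, 0]]])

```text
time_s: 26.9
position: [0.4839, -0.406, 0.1618]
eef_rot: [0.706, -0.041, -0.706, -0.041]
wrist_force: [-0.5, -0.3, -0.4]
finger_gap: 0.054
```

Call:
servo_tool(targets=[[[1, 0, 0, 0, 0], [1, 0, 0, 0, 0], [1, 0, 0, 0, 0], [1, 0, 0, 0, 0], [1, 0, 0, 0, 0]]])

```text
time_s: 27.32
position: [0.4839, -0.4059, 0.1617]
eef_rot: [0.706, -0.041, -0.706, -0.041]
wrist_force: [-0.5, -0.2, -0.1]
finger_gap: 0.087
```

Call:
servo_tool(targets=[[[1, -0.02, 0, 0, 0], [1, -0.03, 0, 0, 0], [1, -0.03, 0, 0, 0], [1, -0.01, 0, 0, 0], [1, 0, -0.02, 0, 0]]])

```text
time_s: 27.73
position: [0.4865, -0.3894, 0.2552]
eef_rot: [0.708, -0.044, -0.704, -0.039]
wrist_force: [-0.1, 1.4, -0.5]
finger_gap: 0.092
```

Call:
servo_tool(targets=[[[1, 0, -0.03, 0, 0], [1, 0, -0.03, 0, 0], [1, 0, -0.025, 0, 0], [1, 0, -0.009, 0, 0], [1, 0, 0, 0, 0]]])

```text
time_s: 28.15
position: [0.4973, -0.2907, 0.2517]
eef_rot: [-0.706, 0.04, 0.706, 0.04]
wrist_force: [0.3, 0.1, 0.7]
finger_gap: 0.0916
```

```bash
python3 -c "
from h import *
snap('top','t4');snap('wrist','w4');goto([.4957,-.2924,.1625])"
```

```text
t 28.25 pos [ 0.4971 -0.2933  0.2517] yaw_y -96.56 F [ 0.15 -0.2   0.07] M [ 0.049 -0.019 -0.053] gap 0.0914
tool d [ 0.0892 -0.0008  0.0015] tilt [ 2.e-04 -9.e-04 -1.e+00]
```

View pics/w4.png

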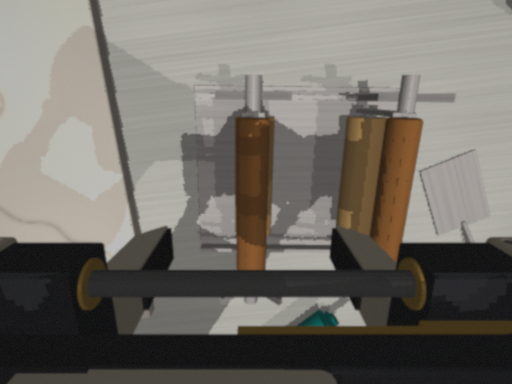

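The wrist view shows both rollers hung, A below the jaws at (254,190) and B at (400,180). Next I'll grip A.

Call:
servo_tool(targets=[[[1, 0.02, 0, 0.001, 0], [1, 0.025, 0, 0, 0], [1, 0.025, 0, 0, 0], [1, 0.018, 0, 0, 0], [1, 0, 0, 0, 0]]])

```text
time_s: 28.67
position: [0.4941, -0.293, 0.1595]
eef_rot: [-0.704, 0.04, 0.708, 0.043]
wrist_force: [-1.0, 0.3, -0.2]
finger_gap: 0.0913
```

Call:
servo_tool(targets=[[[-1, 0, 0, 0, 0], [-1, 0, 0, 0, 0], [-1, 0, 0, 0, 0], [-1, 0, 0, 0, 0], [-1, 0, 0, 0, 0]]])

```text
time_s: 29.08
position: [0.4963, -0.2929, 0.1648]
eef_rot: [0.707, -0.041, -0.705, -0.04]
wrist_force: [-0.7, -0.7, 0.1]
finger_gap: 0.0632
```

```bash
python3 -c "
from h import *
goto([.4957,-.2924,.1625])"
```

```text
t 29.08 pos [ 0.4963 -0.2929  0.1648] yaw_y -96.58 F [-0.72 -0.71  0.11] M [ 0.016  0.001 -0.016] gap 0.0632
tool d [ 0.0023 -0.0004  0.0007] tilt [ 0.0015 -0.0013 -1.    ]
```

Call:
servo_tool(targets=[[[-1, 0.001, -0.0004, 0, 0], [-1, 0, 0, 0, 0], [-1, 0, 0, 0, 0], [-1, 0, 0, 0, 0], [-1, 0, 0, 0, 0]]])

```text
time_s: 29.5
position: [0.496, -0.2921, 0.1627]
eef_rot: [0.706, -0.041, -0.706, -0.041]
wrist_force: [-0.2, 0.9, -0.7]
finger_gap: 0.0297
```

Call:
servo_tool(targets=[[[-1, 0, 0, 0, 0], [-1, 0, 0, 0, 0], [-1, 0, 0, 0, 0], [-1, 0, 0, 0, 0]]])

```text
time_s: 29.83
position: [0.496, -0.2924, 0.1628]
eef_rot: [0.706, -0.041, -0.706, -0.04]
wrist_force: [0.0, -1.9, -0.3]
finger_gap: 0.0251
```

```bash
python3 -c "
from h import *
goto([.553,.33,.305])"
```

```text
t 29.83 pos [ 0.496  -0.2924  0.1628] yaw_y -96.59 F [ 0.04 -1.88 -0.33] M [-0.376  0.139 -0.11 ] gap 0.0251
tool d [-0.1426 -0.6247  0.0148] tilt [ 1.e-04 -6.e-04 -1.e+00]
```

Call:
servo_tool(targets=[[[-1, -0.015, 0, 0, 0], [-1, -0.025, 0, 0, 0], [-1, -0.03, 0, 0, 0], [-1, -0.03, 0, 0, 0], [-1, -0.02, 0, 0, 0]]])

```text
time_s: 30.25
position: [0.4962, -0.2918, 0.2848]
eef_rot: [0.706, -0.041, -0.706, -0.04]
wrist_force: [0.4, -0.2, -4.1]
finger_gap: 0.0252
```

Call:
servo_tool(targets=[[[-1, 0, -0.02, 0, 0], [-1, 0, -0.035, 0.001, 0], [-1, 0, -0.035, 0.001, 0], [-1, 0, -0.035, 0.001, 0], [-1, 0, -0.035, 0.001, 0]]])

```text
time_s: 30.67
position: [0.5097, -0.1308, 0.2818]
eef_rot: [-0.705, 0.04, 0.707, 0.041]
wrist_force: [0.2, -0.2, -4.3]
finger_gap: 0.025
```

Call:
servo_tool(targets=[[[-1, 0, -0.035, 0.001, 0], [-1, 0, -0.035, 0.001, 0], [-1, 0, -0.035, 0.001, 0], [-1, 0, -0.035, 0.001, 0], [-1, 0, -0.035, 0.001, 0]]])

```text
time_s: 31.08
position: [0.5247, 0.0438, 0.2819]
eef_rot: [-0.705, 0.04, 0.707, 0.041]
wrist_force: [0.8, 0.5, -2.9]
finger_gap: 0.0251
```

Call:
servo_tool(targets=[[[-1, 0, -0.035, 0.001, 0], [-1, 0, -0.035, 0.001, 0], [-1, 0, -0.035, 0.001, 0], [-1, 0, -0.035, 0.001, 0], [-1, 0, -0.035, 0.001, 0]]])

```text
time_s: 31.5
position: [0.5397, 0.2181, 0.2817]
eef_rot: [-0.705, 0.041, 0.707, 0.04]
wrist_force: [1.3, -0.2, -4.8]
finger_gap: 0.0254
```

```bash
python3 -c "
from h import *
goto([.553,.40,.28])"
```

```text
t 31.5 pos [0.5397 0.2181 0.2817] yaw_y -96.57 F [ 1.34 -0.22 -4.75] M [-0.003 -0.058  0.011] gap 0.0254
tool d [ 0.0016 -0.1823  0.0076] tilt [-2.5e-03 -3.0e-04 -1.0e+00]
```

Call:
servo_tool(targets=[[[-1, 0, -0.035, 0.001, 0], [-1, 0, -0.035, 0.001, 0], [-1, 0, -0.035, 0.001, 0], [-1, 0, -0.035, 0.001, 0], [-1, 0, -0.025, 0.001, 0]]])

```text
time_s: 31.92
position: [0.5534, 0.3837, 0.2811]
eef_rot: [-0.705, 0.04, 0.707, 0.04]
wrist_force: [0.6, 0.1, -4.3]
finger_gap: 0.0256
```

Call:
servo_tool(targets=[[[-1, 0.01, -0.01, 0, 0], [-1, 0.02, 0, 0, 0], [-1, 0.02, 0, 0, 0], [-1, 0, 0, 0, 0], [-1, 0, 0, 0, 0]]])

```text
time_s: 32.33
position: [0.5548, 0.3898, 0.2305]
eef_rot: [-0.704, 0.042, 0.708, 0.04]
wrist_force: [0.5, -0.0, -4.1]
finger_gap: 0.0254
```

```bash
python3 -c "
from h import *
c=snap('top','t5');goto([.553,.40,.153])
P=cloud(c);z=P[...,2]
m=(c['range_z']>0)&(z>.055)&(z<.075)&(P[...,1]>.15)&(P[...,1]<.55)
for x in (.45,.5,.65): 
  q=P[m&(abs(P[...,0]-x)<.01)]; print(x,np.sort(q[:,1])[::max(1,len(q)//12)].round(3))
q=P[m&(abs(P[...,1]-.3)<.02)];print(np.sort(q[:,0])[::max(1,len(q)//12)].round(3))
"
```

```text
t 32.38 pos [0.5556 0.3901 0.2324] yaw_y -96.61 F [-0.04 -0.88 -2.74] M [0.091 0.073 0.011] gap 0.0252
tool d [ 0.0794 -0.0096  0.0037] tilt [-1.3e-03 -8.0e-04 -1.0e+00]
0.45 [0.213 0.213 0.216 0.218 0.219 0.221 0.222 0.224 0.226 0.227 0.229 0.475
 0.479]
0.5 [0.206 0.209 0.211 0.214 0.217 0.22  0.222 0.47  0.472 0.475 0.478 0.48
 0.483 0.486]
0.65 [0.191 0.193 0.196 0.199 0.202 0.204 0.451 0.454 0.457 0.459 0.463 0.465
 0.469]
[0.367 0.377 0.704 0.714 0.744 0.751 0.76  0.769 0.78  0.859 0.939 0.949
 0.96 ]
```

View pics/t5.png

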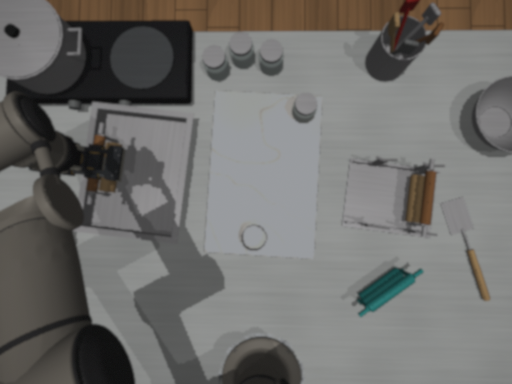

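The top view shows roller A over the pan at about (103,165), with roller B hung in the stand at (420,198) and jar and cutter in place. I'll lower A.

Call:
servo_tool(targets=[[[-1, 0.02, 0.002, 0.003, 0], [-1, 0.025, 0, 0, 0], [-1, 0.015, 0, 0, 0], [-1, 0.005, 0, 0, 0], [-1, 0, 0, 0, 0]]])

```text
time_s: 32.8
position: [0.5525, 0.3885, 0.1675]
eef_rot: [-0.706, 0.041, 0.706, 0.041]
wrist_force: [-0.2, -1.1, -3.9]
finger_gap: 0.0249
```

Call:
servo_tool(targets=[[[-1, 0.005, 0, 0, 0], [-1, 0, 0, 0, 0], [-1, 0, 0, 0, 0]]])

```text
time_s: 33.05
position: [0.5529, 0.3891, 0.1639]
eef_rot: [0.707, -0.04, -0.705, -0.041]
wrist_force: [0.2, 0.6, -4.4]
finger_gap: 0.0253
```

Call:
servo_tool(targets=[[[-1, 0.003, 0, 0, 0], [-1, 0.003, 0, 0, 0], [-1, 0, 0, 0, 0]]])

```text
time_s: 33.3
position: [0.5522, 0.3888, 0.1562]
eef_rot: [-0.706, 0.041, 0.706, 0.04]
wrist_force: [-0.5, 0.6, -4.6]
finger_gap: 0.0252
```

Call:
servo_tool(targets=[[[-1, 0.003, 0, 0, 0], [-1, 0, 0, 0, 0]]])

```text
time_s: 33.47
position: [0.5522, 0.3888, 0.153]
eef_rot: [-0.706, 0.041, 0.706, 0.04]
wrist_force: [-0.5, -0.5, -3.4]
finger_gap: 0.0254
```

Call:
servo_tool(targets=[[[-1, 0.0015, 0, 0, 0], [-1, 0, 0, 0, 0]]])

```text
time_s: 33.63
position: [0.5524, 0.3888, 0.1518]
eef_rot: [-0.706, 0.041, 0.706, 0.04]
wrist_force: [-0.5, 0.3, -4.0]
finger_gap: 0.0252
```

Call:
servo_tool(targets=[[[-1, 0.001, 0, 0, 0], [-1, 0, 0, 0, 0]]])

```text
time_s: 33.8
position: [0.5524, 0.3889, 0.151]
eef_rot: [-0.706, 0.041, 0.706, 0.04]
wrist_force: [-0.2, -0.3, -4.0]
finger_gap: 0.0249
```

Call:
servo_tool(targets=[[[-1, 0.001, 0, 0, 0], [-1, 0, 0, 0, 0]]])

```text
time_s: 33.97
position: [0.5526, 0.389, 0.1504]
eef_rot: [0.706, -0.041, -0.706, -0.041]
wrist_force: [-0.1, 0.6, -4.2]
finger_gap: 0.0248
```

Call:
servo_tool(targets=[[[-1, 0.001, 0, 0, 0], [-1, 0, 0, 0, 0]]])

```text
time_s: 34.13
position: [0.5527, 0.3893, 0.1503]
eef_rot: [0.706, -0.04, -0.705, -0.041]
wrist_force: [-2.0, 0.1, 2.7]
finger_gap: 0.0251
```

Call:
servo_tool(targets=[[[1, -0.0005, 0, 0, 0], [1, 0, 0, 0, 0], [1, 0, 0, 0, 0], [1, 0, 0, 0, 0], [1, 0, 0, 0, 0]]])

```text
time_s: 34.55
position: [0.5525, 0.3888, 0.1495]
eef_rot: [0.706, -0.041, -0.706, -0.041]
wrist_force: [0.2, 0.6, -0.6]
finger_gap: 0.054
```

Call:
servo_tool(targets=[[[1, 0, 0, 0, 0], [1, 0, 0, 0, 0], [1, 0, 0, 0, 0], [1, 0, 0, 0, 0], [1, 0, 0, 0, 0]]])

```text
time_s: 34.97
position: [0.5524, 0.3889, 0.1496]
eef_rot: [-0.706, 0.041, 0.706, 0.041]
wrist_force: [0.9, 0.9, -0.3]
finger_gap: 0.0874
```

```bash
python3 -c "
from h import *
snap('side','s6');snap('wrist','w6')
a,b=cv2.imread('pics/s6.png'),cv2.imread('pics/w6.png')
cv2.imwrite('pics/c6.png',np.vstack([cv2.resize(a[170:384,30:330],(600,428))[:300],cv2.resize(b,(600,300))]))
goto([.55,.33,.15])"
```

```text
t 35.07 pos [0.5524 0.389  0.1496] yaw_y -96.58 F [-0.29 -0.38  0.23] M [ 0.084 -0.007 -0.004] gap 0.0907
tool d [-0.0004  0.0588 -0.0043] tilt [ 0. -0. -1.]
```

View pics/c6.png

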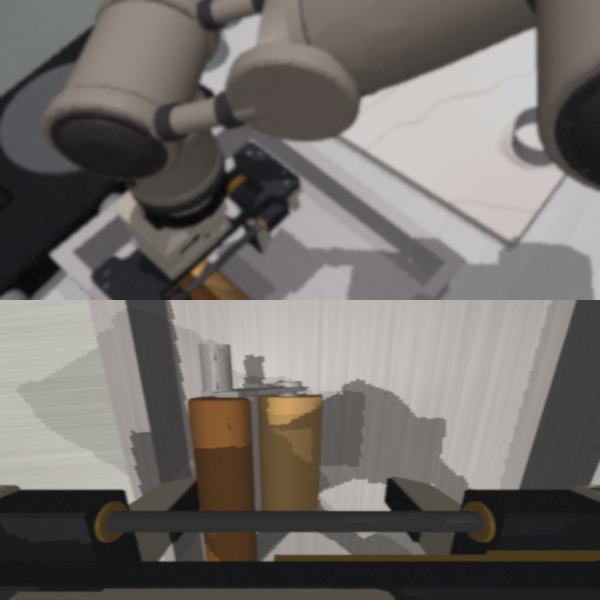

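The wrist view shows the bar (222,430) leaning left, toward the +y finger, with the barrel at (290,430). I'll check its height.

```bash
python3 -c "
from h import *
c=load('w6');P=cloud(c)
for u,v in [(190,90),(190,120),(190,150),(248,80),(248,120),(183,40),(150,180)]: print(u,v,P[v,u].round(4))
"
```

```text
190 90 [0.6388 0.4081 0.0987]
190 120 [0.6256 0.4108 0.0966]
190 150 [0.6129 0.4111 0.1066]
248 80 [0.6452 0.3819 0.0037]
248 120 [0.6178 0.3848 0.028 ]
183 40 [0.6772 0.4251 0.0047]
150 180 [0.5824 0.4628 0.0256]
```

Call:
servo_tool(targets=[[[1, 0, 0.015, 0, 0], [1, 0, 0.015, 0, 0], [1, 0, 0.015, 0, 0], [1, 0, 0.015, 0, 0], [1, -0.005, 0.012, 0, 0]]])

```text
time_s: 35.48
position: [0.5436, 0.3161, 0.1539]
eef_rot: [-0.705, 0.041, 0.707, 0.04]
wrist_force: [0.5, -0.4, -0.3]
finger_gap: 0.0919
```

```bash
python3 -c "
from h import *
c=snap('wrist','w7');P=cloud(c)
goto([.55,.33,.15])"
```

```text
t 35.53 pos [0.5442 0.3146 0.1555] yaw_y -96.65 F [ 0.92 -0.74 -0.13] M [-0.031  0.028  0.033] gap 0.0916
tool d [ 0.0055 -0.016  -0.004 ] tilt [-3.0e-04 -1.4e-03 -1.0e+00]
```

View pics/w7.png

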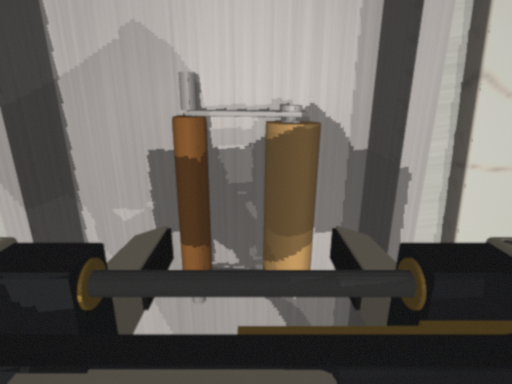

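The wrist view shows the roller lying flat: bar at (193,190), barrel at (292,190), stirrup arm level at (240,112). I'll rise clear and check heights and that it has stopped.

Call:
servo_tool(targets=[[[1, -0.02, 0, 0, 0], [1, -0.03, 0, 0, 0], [1, -0.03, 0, 0, 0], [1, -0.03, 0, 0, 0], [1, -0.01, 0, 0, 0]]])

```text
time_s: 35.95
position: [0.5455, 0.3183, 0.2804]
eef_rot: [0.709, -0.039, -0.703, -0.042]
wrist_force: [0.1, 0.7, 0.6]
finger_gap: 0.0921
```

Call:
servo_tool(targets=[[[1, 0, 0.035, 0, 0], [1, 0, 0.035, 0, 0], [1, 0, 0.035, 0, 0], [1, 0, 0.035, 0, 0], [1, 0, 0.035, 0, 0]]])

```text
time_s: 36.37
position: [0.5236, 0.1424, 0.2744]
eef_rot: [-0.706, 0.04, 0.706, 0.04]
wrist_force: [1.2, -0.4, 1.6]
finger_gap: 0.0922
```

Call:
servo_tool(targets=[[[1, 0, 0.02, 0, 0], [1, 0, 0, 0, 0], [1, 0, 0, 0, 0], [1, 0, 0, 0, 0], [1, 0, 0, 0, 0]]])

```text
time_s: 36.78
position: [0.522, 0.1248, 0.2745]
eef_rot: [0.706, -0.04, -0.706, -0.04]
wrist_force: [0.1, -0.2, -0.1]
finger_gap: 0.0917
```

```bash
python3 -c "
from h import *
c=snap('top','t8');s=snap('side','s8');goto([.5,0,.3])
for c,n in((c,'top'),(s,'side')):
  P=cloud(c);h=cv2.cvtColor(c['img'],cv2.COLOR_RGB2HSV)
  m=(h[...,1]>80)&(h[...,0]<25)&(c['range_z']>0)
  k=m&(P[...,1]>.2)&(P[...,1]<.48)&(P[...,0]<.75)&(P[...,0]>.4)&(P[...,2]<.15)
  if k.any(): q=P[k];print(n,'pan',len(q),q.min(0).round(3),q.max(0).round(3), [(round(y,2),np.percentile(q[abs(q[:,1]-y)<.01][:,2],95).round(3)) for y in np.arange(q[:,1].min(),q[:,1].max(),.02) if (abs(q[:,1]-y)<.01).any()])
  k=m&(P[...,1]<-.2)&(P[...,1]>-.5)&(P[...,2]>.105)&(P[...,2]<.16)&(P[...,0]>.41)
  q=P[k];print(n,'rack',len(q),q.min(0).round(3),q.max(0).round(3),q.mean(0).round(3))
"
```

```text
t 36.88 pos [0.5219 0.1248 0.2745] yaw_y -96.49 F [ 0.9  -0.13 -0.24] M [ 0.026  0.002 -0.058] gap 0.0921
tool d [-0.0255  0.1265  0.0076] tilt [-2.e-04  0.e+00 -1.e+00]
top pan 137 [0.478 0.27  0.029] [0.509 0.304 0.047] [(np.float64(0.27), np.float64(0.042)), (np.float64(0.29), np.float64(0.046))]
top rack 652 [ 0.421 -0.421  0.105] [ 0.924 -0.307  0.16 ] [ 0.558 -0.389  0.124]
side pan 1551 [0.479 0.214 0.011] [0.749 0.474 0.064] [(np.float64(0.21), np.float64(0.049)), (np.float64(0.25), np.float64(0.056)), (np.float64(0.27), np.float64(0.044)), (np.float64(0.29), np.float64(0.044)), (np.float64(0.31), np.float64(0.039)), (np.float64(0.33), np.float64(0.053)), (np.float64(0.35), np.float64(0.03)), (np.float64(0.37), np.float64(0.03)), (np.float64(0.41), np.float64(0.057)), (np.float64(0.47), np.float64(0.04))]
side rack 298 [ 0.421 -0.421  0.108] [ 0.551 -0.381  0.129] [ 0.484 -0.398  0.12 ]
```

View pics/t8.png

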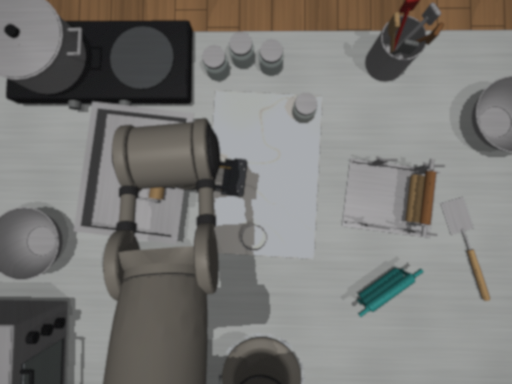

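View pics/s8.png

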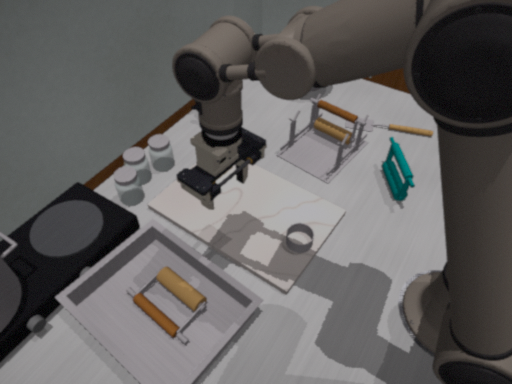

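The side view shows roller A lying in the pan, barrel at (182,288) with its top at about 44 mm and bar at (156,313) with its top at about 30 mm, so both are on the floor. Roller B is hung at (336,112). In the top view, jar (305,107) and cutter (254,237) are unmoved. I'll do a short stillness check, then hand in.

Call:
servo_tool(targets=[[[1, 0, 0, 0, 0], [1, 0, 0, 0, 0], [1, 0, 0, 0, 0], [1, 0, 0, 0, 0], [1, 0, 0, 0, 0]]])

```text
time_s: 37.3
position: [0.5218, 0.1238, 0.2747]
eef_rot: [0.706, -0.041, -0.706, -0.041]
wrist_force: [-0.2, 0.2, 0.3]
finger_gap: 0.0916
```

```bash
python3 -c "
from h import *
a=load('s8')['img'].astype(int); b=snap('side','s9')['img'].astype(int); d=abs(a-b).sum(2)>60
print('changed pan',d[230:384,60:260].sum(),'rack',d[90:180,270:370].sum())
goto([.5,0,.3]); hand_in()"
```

```text
changed pan 3 rack 18
t 37.35 pos [0.5219 0.1237 0.2747] yaw_y -96.58 F [ 0.01 -0.01 -0.15] M [ 0.044  0.039 -0.041] gap 0.0916
tool d [-0.0253  0.1254  0.0075] tilt [ 1.e-04 -1.e-04 -1.e+00]
the job is handed in; nothing more can be done
```

The job is handed in at 37 s: the true roller hangs in the stand and the faulty one lies in the pan.

**Feel test:** I rolled each roller about 147 mm on the slab in one unbroken stroke, pressing about 11 to 17 N. The one exception was a dip to about 8 N while the faulty roller was first falling.
- **Roller A**, from the bay nearer the slab, fell 4.1 mm and rose again, so it is the faulty one.
- **Roller B**, from the far bay, kept its height within 0.1 mm, so it runs true.

**Placing:** I hung A back until both were tested. Then I hung B in its own bay and set A upright in the pan. When released, A tipped over by itself toward +y, before the push I had planned could act. The follow-up sweep of the open jaws showed no clear contact force.

**Last checks:**
- **Roller A:** in the pan its bar top is at about 30 mm and its barrel top at about 44 mm, so both are on the floor.
- **Roller B:** it is seated in its bay where it started.
- **Jar and cutter:** they are where they were in the top view. The arm hid the jar from the side camera, so that view could not confirm it.
- **Stillness:** two side pictures about half a second apart showed almost no change, and the open gripper was touching nothing.

The grip force was fixed at half of its maximum, about 30 N, below the 40 N advised. I saw no slip.

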